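# Put the stacked spice tins away

## Robot

A 6-joint arm with a two-finger parallel gripper is mounted at the origin on the work surface. World frame = base frame: x ahead of the robot, y to its left, z up, the work surface at z = 0. Lengths are in m, angles in rad, forces in N, time in s.
With the tool pointing down it reaches from about 0.375 to 0.9 m from the base axis. Payload 3.1 kg.
Tool frame: the origin (TCP) lies at the very end of the fingers, on their centre line; the grasp point (between the pads) lies 19 mm behind it; z points along the fingers, y is the direction in which the jaws open and shut (so a half turn about z gives the same grasp; the last joint's range is limited). The gripper opens to 85 mm and grips with 20 to 120 N. Pads are 22 mm wide; open, the fingers measure 114 mm over their backs; the gripper's body (76 mm by 85 mm) begins 54 mm behind the grasp point. The pads swing forward as they close: fully open they stand 13 mm farther back than shut.
Start: joints at [0.982, 0.527, 1.433, -0, 1.181, -0.178], TCP at [0.25, 0.573, 0.195] pointing down, gripper open.
Joint ranges: [-3.08, 3.08], [-0.75, 2.2], [0.22, 2.44], [-1.43, 4.57], [0, 2.65], [-2.85, 2.85]. Speed limits (rad/s): [2.79, 2.79, 3.14, 3.14, 3.14, 3.14].

## Interface

Orientations are given as a unit quaternion [x, y, z, w].
In Python, from station import * gives the robot as it stands.
- The arm moves only by the tool jog_arm, never from a script. Its argument "motion" is a list of rows, each a list of 5 numbers: the shift along the world's x, y, z in cm, then the turn about the world's z in degrees, then the closure in counts, from 0 (fully open) to 255 (shut). In form: [[tx, ty, tz, yaw, jaw], ...]. A call has 1 to 10 rows; each row shifts and turns the pose as measured when the row begins; what a row does not reach is not made up. A row lasts 1/12 s, in which the tool goes at most 41.7 mm and 7.16 degrees, less where a joint would pass 70% of its speed; a pose out of reach is approached as far as the arm can. A call with a gripper value outside its range is refused whole. The fingers move at their own pace and stop on an object; "squeeze" is the grip in N (left out, the last holds). Time passes only in rows, so rows that do not move let the fingers close. It gives the time, the measured TCP pose, the force and the opening at its end, in the units of the state.
- sense(): the state, without advancing time (a new reading comes with each control period).
- snapshot(name): name is "scene" or "top" or "wrist"; returns a dict with "img" (400x640x3 uint8, red, green, blue), "depth" (400x640 float32, m along the optical axis (not along the pixel's ray), 0 where there is no reading), "intrinsics" (3x3 intrinsics, pixels), "dist_coeffs" ([k1, k2, p1, p2, k3] as OpenCV has them; the pictures are not rectified), "eye" and "attitude" of the camera in the world. Camera axes: x right, y down, z forward; pixel columns grow to the right and rows downward; lengths in m; the calibration is good to about 2 mm. A picture is of the moment at which its call begins.
- sign_off(): hands the job in, once; it reports no verdict.
The state is a dict: "t": time; "q": joint angles; "qd": joint speeds; "tau": joint torques, N m; "tcp_pos": TCP position; "tool_rot": TCP orientation; "force": force on the tool from outside, world axes, zero at the start; "ft_torque": the same for the moment, N m; "finger_gap": opening from 0.0 (shut) to 1.0 (fully open).
Only numpy, scipy, OpenCV 4.12 (cv2) and the standard library are available. Lean on these libraries where they do the work, as an engineer would, in place of code of your own. Each camera call takes 0.05 s, during which the arm holds its last target.

## Task

Take the stack apart and put it away: the spice jar with the white cap goes upright into the empty middle pocket of the spice rack, and the red, blue and green tins go into the shallow wooden tray, all three standing flat on its floor, lids up, side by side so that they all fit. Set each one down rather than dropping it, let nothing in the stack tip over, and do not shift the measuring cup or the bench scraper.

Things in the scene. Friction and masses are not known exactly. Their poses are not given: they have to be found in the camera images.
- spice_jar: small round amber glass spice jar with a white screw cap and a paper band, 40 mm across and 62 mm tall (glass and shoulder to 44 mm, cap 36 mm across above that); loose, about 0.12 kg, standing on top of the stack, on the red tin; origin at the centre of its underside, z up
- small_tin: small red lidded tin with a flat lid, 50 (x) by 50 (y) by 42 mm tall, straight sides; loose, about 0.15 kg, stacked on the blue tin at the start, its sides nearly parallel to that tin's; origin at the centre of its underside, z up
- medium_tin: medium blue lidded tin with a flat lid, 84 (its x) by 52 (its y) by 45 mm tall, straight sides; loose, about 0.25 kg, stacked on the green tin at the start; origin at the centre of its underside, z up
- long_tin: long green lidded tin with a flat lid, 140 (its x) by 60 (its y) by 75 mm tall, straight sides; loose, about 0.45 kg, the bottom of the stack, standing on the counter; origin at the centre of its underside, z up
- spice_rack: low dark wooden rack, fixed, 66 (its x) by 186 (its y) mm, three pockets in a row along its y; floors 6 mm, rims 24 mm above the counter. The middle pocket is empty, 54 by 54 mm inside; those 60 mm to either side hold fixed amber jars with black caps, like the loose jar, tops 68 mm above the counter. Origin on the counter under the centre of the empty pocket, z up
- tray: shallow wooden tray, fixed, empty, 176 (its x) by 152 (its y) mm outside, inside one open space of 160 by 136 mm; floor 6 mm, rim 22 mm above the counter; small brass handles stick out 14 mm at its x ends, below the rim. The tins fit with the green one lengthways along one long side and blue (lengthways) and red in line along the other, 8 mm spare at each gap. Origin on the counter under its centre, z up
- measuring_cup: loose yellow plastic measuring cup, 72 mm across and 55 mm tall, its flat handle reaching 104 mm from its axis along its y; not part of the job; origin at the centre of its underside
- bench_scraper: loose bench scraper lying on the counter: steel blade 150 mm (y) by 106 mm sloping from the round wooden grip (28 mm thick, 130 mm long along y) down to +x; not part of the job; origin on the counter under the middle of the grip
Things that resemble listed ones, but are neither listed nor needed, are in the scene too. There is more than one size of the small_tin; the one meant has the size given above.

How it is judged:
By the outcome, as a careful person would: the job done as asked, in the order asked, and still so for the second after the job is handed in, with the robot touching nothing.
It also fails if it takes over 128 s, if anything falls off the work surface, if the arm or the gripper's body presses on something with over 40 N, if the wrist force passes 120 N, or if a joint passes its speed limit or range.

## Working session

There is one attempt and no reset: what is moved stays moved. The work goes in short steps, Python scripts to look and compute and a tool call to move; the robot and the scene stay as the last step left them, time stands still between calls to the robot, and variables do not carry over. Pictures are saved under pics/ and viewed, and the job is handed in when it is done.

Besides the shell and the picture viewer there is one more tool, called after "Emit:" as name(argument=value, ...), one argument or row to a line, values as JSON. jog_arm: Moves the arm, as the interface text tells. Its arguments: {"type":"object","properties":{"motion":{"type":"array","items":{"type":"array","items":{"type":"number"}}},"squeeze":{"type":"number"}},"required":["motion"]}

```bash
mkdir -p pics; ls
python3 - <<'E'
from station import *
import cv2,numpy as np
s=sense();print(s)
for n in("scene","top","wrist"):
    d=snapshot(n);cv2.imwrite(f"pics/{n}0.png",d["img"][:,:,::-1]);np.savez(f"pics/{n}0.npz",**d)
    print(n,d["intrinsics"],d["dist_coeffs"],d["eye"],d["attitude"])
E
```

```text
pics
{'t': 0.0, 'q': array([ 9.81515539e-01,  5.28459649e-01,  1.43392084e+00, -1.22168705e-05,
        1.18138926e+00, -1.78476733e-01]), 'qd': array([-0.00037313,  0.00028317,  0.00190363,  0.00100872, -0.00046578,
        0.0003808 ]), 'tau': array([-5.89371175e-04, -4.42348838e+01, -1.78026152e+01, -1.82335521e-04,
        8.42597539e-03, -8.93291201e-06]), 'tcp_pos': array([0.24910205, 0.57233882, 0.19383181]), 'tool_rot': array([ 2.03958356e-01,  9.78978960e-01, -1.01143481e-03, -4.02444005e-04]), 'force': array([-0.60150388, -0.42352502, -0.23431568]), 'ft_torque': array([-0.02327441, -0.07043562,  0.0210084 ]), 'finger_gap': 0.9981304967560193}
scene [[372.37702092   0.         315.45778067]
 [  0.         372.37702092 200.43013186]
 [  0.           0.           1.        ]] [0.02919056 0.         0.         0.         0.        ] [ 0.8801304  -0.60927686  0.76700764] [ 0.88122933  0.24750139 -0.10653984 -0.38836478]
top [[515.38897061   0.         314.72919589]
 [  0.         515.38897061 198.66345089]
 [  0.           0.           1.        ]] [-0.02787551  0.          0.          0.          0.        ] [4.21806619e-01 2.20517135e-04 1.38302421e+00] [-0.7021047   0.71040073 -0.03849986  0.02995909]
wrist [[326.22302886   0.         321.68088063]
 [  0.         326.22302886 201.83383712]
 [  0.           0.           1.        ]] [-0.05257742  0.          0.          0.          0.        ] [0.18348215 0.60197285 0.3739238 ] [0.82798259 0.54226508 0.07792649 0.11966986]
```

View pics/scene0.png

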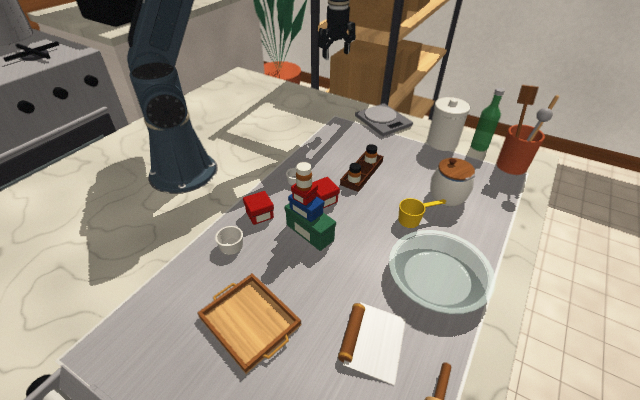

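View pics/top0.png

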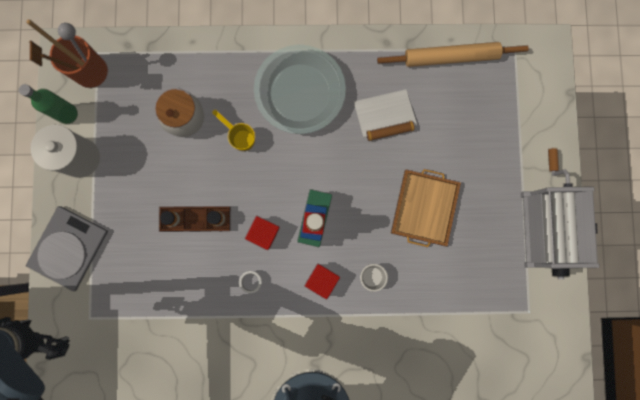

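View pics/wrist0.png

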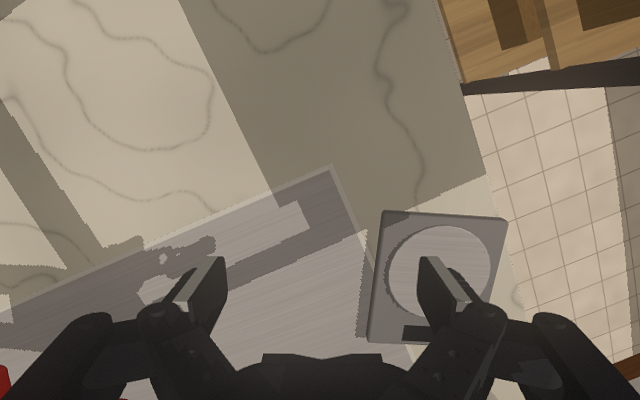

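The scene view shows the stack at about (310,215), with decoy red tins on either side. In the top view the stack is at (315,217), the rack at (195,219) and the tray at (426,208). Next I'll measure them.

```bash
cat > h.py <<'E'
import cv2,numpy as np
from scipy.spatial.transform import Rotation as R
def pts(d):
    """world point per pixel from depth"""
    h,w=d["depth"].shape
    u,v=np.meshgrid(np.arange(w),np.arange(h))
    n=cv2.undistortPoints(np.stack([u,v],-1).reshape(-1,1,2).astype(np.float64),d["intrinsics"],d["dist_coeffs"]).reshape(h,w,2)
    c=np.dstack([n,np.ones((h,w))])*d["depth"][...,None]
    return c@R.from_quat(d["attitude"]).as_matrix().T+d["eye"]
def rays(d,uv,z):
    n=cv2.undistortPoints(np.array(uv,float).reshape(-1,1,2),d["intrinsics"],d["dist_coeffs"]).reshape(-1,2)
    r=np.c_[n,np.ones(len(n))]@R.from_quat(d["attitude"]).as_matrix().T
    e=np.array(d["eye"]); return e+r*((z-e[2])/r[:,2])[:,None]
def hsv(d): return cv2.cvtColor(d["img"],cv2.COLOR_RGB2HSV)
def rect(xy):
    """minAreaRect: centre, long, short, angle of long side deg"""
    (c,s,a)=cv2.minAreaRect((np.asarray(xy)*1000).astype(np.float32))
    if s[0]<s[1]: s=(s[1],s[0]);a+=90
    return np.round(c,1),np.round(s,1),round((a+90)%180-90,1)
E
python3 - <<'E'
from h import *
for n in("top","scene"):
    d=np.load(f"pics/{n}0.npz");P=pts(d);H=hsv(d);z=P[...,2]
    x,y=P[...,0],P[...,1]
    print(n,"counter z",np.median(z[(abs(x-.45)<.02)&(abs(y+.1)<.02)]))
    hh,ss,vv=[H[...,i].astype(int) for i in range(3)]
    red=((hh<8)|(hh>172))&(ss>150)&(vv>60)
    blue=(hh>100)&(hh<125)&(ss>120)
    green=(hh>65)&(hh<95)&(ss>80)
    reg=(x>.2)&(x<.75)&(abs(y)<.45)
    for nm,m in(("red",red),("blue",blue),("green",green)):
        k,l,st,_=cv2.connectedComponentsWithStats((m&reg).astype(np.uint8))
        for i in range(1,k):
            if st[i,4]<25: continue
            q=P[l==i]
            zt=np.percentile(q[:,2],90); t=q[abs(q[:,2]-zt)<.008]
            print(nm,st[i],"ztop",round(zt,3),rect(t[:,:2]))
    for nm,lo,hi in(("cap",.195,.25),("redtop",.155,.17),("bluetop",.113,.128),("greentop",.07,.08)):
        m=(abs(x-.43)<.12)&(abs(y-.0)<.12)&(z>lo)&(z<hi)
        if m.sum()>5:print(nm,m.sum(),np.median(z[m]),rect(P[m][:,:2]))
E
```

```text
top counter z 4.0962373327735335e-05
red [303 212  20  22 124] ztop 0.165 (array([482.9, -10.9]), array([47.4, 46.7]), -6.8)
red [246 217  33  32 643] ztop 0.061 (array([464.9, 119.9]), array([65.6, 64.2]), 63.0)
red [306 265  33  33 650] ztop 0.061 (array([339.2, -32.8]), array([64.9, 64.7]), -30.9)
blue [306 204  21   9 124] ztop 0.123 (array([520.5, -17.8]), array([47.3, 15.7]), 83.8)
blue [301 232  20   8  90] ztop 0.123 (array([452.7,  -4.1]), array([48.6, 12. ]), 79.9)
green [308 190  23  21 294] ztop 0.078 (array([546.2, -26.9]), array([54.5, 40.7]), 75.3)
green [299 236  21  10 105] ztop 0.078 (array([441.6,   0. ]), array([53.9, 12.9]), 76.1)
cap 233 0.22283495554243138 (array([483.8, -12.4]), array([37.4, 37.3]), 43.6)
redtop 196 0.1613103901340669 (array([483.5, -10.8]), array([49.9, 49.9]), -7.5)
bluetop 279 0.11943778081822654 (array([487.8, -10.7]), array([84.2, 51.5]), -11.2)
greentop 345 0.07468278519048188 (array([493.8, -12.6]), array([125.5,  59.9]), -14.1)
scene counter z 0.00044304003063133646
red [291 177  49  28 676] ztop 0.161 (array([487.6, -11.5]), array([50.2, 49.2]), 82.3)
red [243 191  31  34 600] ztop 0.059 (array([342.8, -31.7]), array([70.1, 68.5]), -32.5)
blue [289 194  35  28 411] ztop 0.121 (array([490.5, -12.2]), array([85.2, 51.4]), -9.2)
green [ 285  204   51   47 1019] ztop 0.076 (array([503.8, -16.3]), array([140.6,  59.1]), -13.5)
cap 256 0.21907177317083504 (array([487., -13.]), array([38.4, 36.6]), -57.3)
redtop 172 0.16120256911103492 (array([486.7, -11.2]), array([51.1, 50.2]), -8.6)
bluetop 263 0.11975285292303894 (array([490.8, -11.2]), array([85.2, 52.6]), -9.9)
greentop 283 0.07494234472091077 (array([494.6, -12.5]), array([125.8,  60.5]), -13.4)
```

Run:
```python
import cv2
a=cv2.imread("pics/top0.png")
cv2.imwrite("pics/t1.png",cv2.resize(a[150:260,140:300],None,fx=5,fy=5,interpolation=cv2.INTER_CUBIC))
cv2.imwrite("pics/t2.png",cv2.resize(a[150:260,290:480],None,fx=4.2,fy=4.2,interpolation=cv2.INTER_CUBIC))
a=cv2.imread("pics/scene0.png")
cv2.imwrite("pics/s1.png",cv2.resize(a[140:260,230:400],None,fx=4.6,fy=4.6,interpolation=cv2.INTER_CUBIC))
```

```text
(no output)
```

View pics/t1.png

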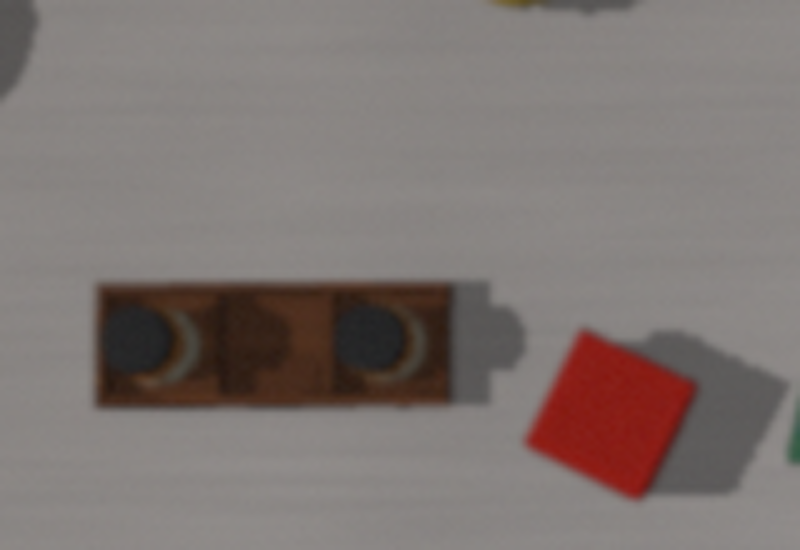

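View pics/t2.png

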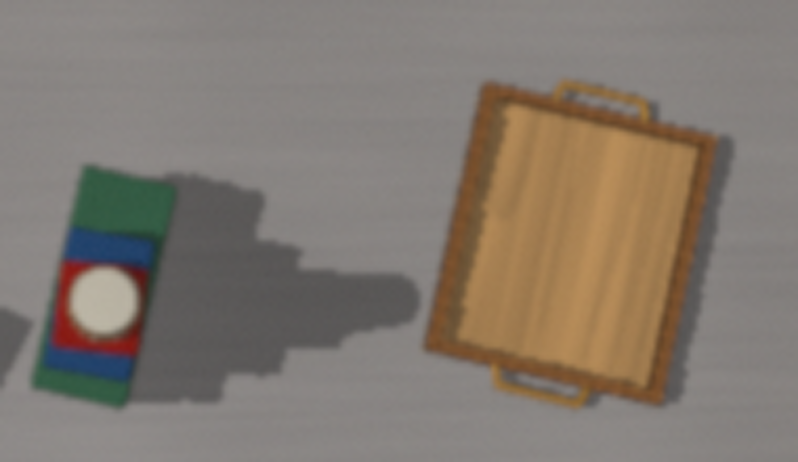

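View pics/s1.png

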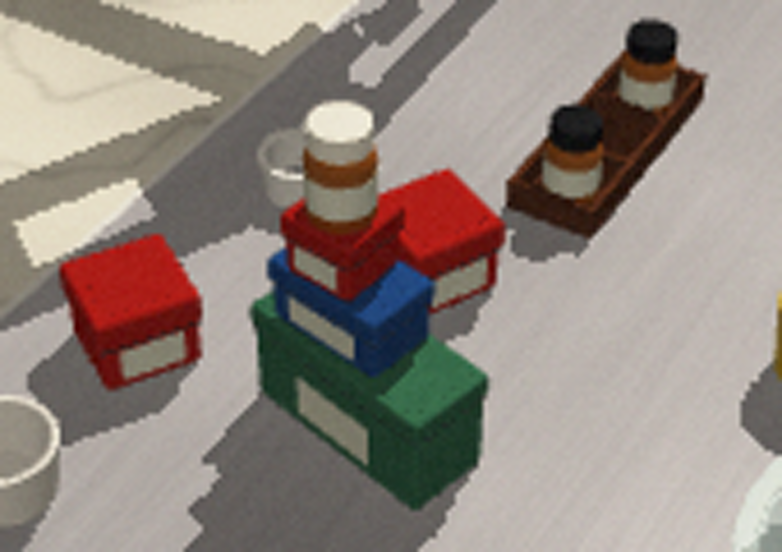

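Run:
```python
from h import *
for n in("top","scene"):
    d=np.load(f"pics/{n}0.npz");P=pts(d);z=P[...,2];x,y=P[...,0],P[...,1]
    print(n)
    def r(nm,xr,yr,zr):
        m=(x>xr[0])&(x<xr[1])&(y>yr[0])&(y<yr[1])&(z>zr[0])&(z<zr[1]); print(nm,m.sum(),rect(P[m][:,:2]), "zmed",np.median(z[m]).round(4))
        return m
    r("greentop",(.38,.6),(-.12,.1),(.068,.082))
    r("trayrim",(.35,.65),(-.45,-.17),(.018,.027))
    r("trayfloor",(.35,.65),(-.45,-.17),(.003,.0095))
    r("rackrim",(.4,.6),(.18,.45),(.018,.03))
    for s in((.2,.3),(.3,.45)): r("rackjar",(.4,.6),s,(.062,.075))
    r("cup",(.6,.8),(.1,.35),(.045,.062)); r("cupall",(.6,.8),(.1,.35),(.03,.062))
    r("grip",(.6,.75),(-.35,-.05),(.015,.035))
```

```text
top
greentop 549 (array([500.7, -14.2]), array([139.7,  60. ]), -14.1) zmed 0.0745
trayrim 722 (array([ 480. , -295.6]), array([306. , 167.1]), -19.2) zmed 0.0215
trayfloor 3320 (array([ 500.1, -309.9]), array([299.6, 279.7]), 0.1) zmed 0.0052
rackrim 546 (array([505.5, 302.9]), array([184.7,  66.3]), 89.7) zmed 0.0233
rackjar 147 (array([505.2, 243.3]), array([33.8, 32.7]), -37.3) zmed 0.0677
rackjar 154 (array([505.5, 362.2]), array([35.2, 33.4]), 89.4) zmed 0.0672
cup 375 (array([740.4, 225.3]), array([247.2, 115.3]), 89.8) zmed 0.053
cupall 577 (array([740.5, 224.4]), array([249.6, 116.8]), -89.4) zmed 0.0501
grip 601 (array([ 682.6, -263. ]), array([230.3, 118.8]), 40.6) zmed 0.023
scene
greentop 499 (array([502.9, -14.9]), array([143.1,  61.4]), -13.5) zmed 0.0748
trayrim 1176 (array([ 480.9, -294.4]), array([309.1, 167.4]), -19.4) zmed 0.0217
trayfloor 4254 (array([ 500.2, -310.1]), array([299.3, 279. ]), 0.1) zmed 0.0061
rackrim 320 (array([508.9, 303.6]), array([187.9,  68.8]), -89.8) zmed 0.0231
rackjar 78 (array([509.4, 243.2]), array([33. , 31.1]), -62.7) zmed 0.0674
rackjar 63 (array([509.2, 363.8]), array([39.1, 29.8]), -64.5) zmed 0.0671
cup 405 (array([742.4, 217.1]), array([233.7, 113.7]), -89.8) zmed 0.0529
cupall 763 (array([742.6, 217. ]), array([234., 114.]), -89.9) zmed 0.0461
grip 882 (array([ 682.7, -263.1]), array([231. , 122.9]), 40.0) zmed 0.0238
```

Run:
```python
from h import *
for n in("top","scene"):
    d=np.load(f"pics/{n}0.npz");P=pts(d);H=hsv(d);z=P[...,2];x,y=P[...,0],P[...,1]
    reg=(x>.38)&(x<.62)&(y<-.18)&(y>-.42)
    for nm,zr in(("rim",(.0185,.026)),("floor",(.003,.0095))):
        m=reg&(z>zr[0])&(z<zr[1])
        if nm=="floor": m&=(H[...,1]>90)
        k,l,st,_=cv2.connectedComponentsWithStats(m.astype(np.uint8))
        i=1+np.argmax(st[1:,4]); print(n,nm,st[i],rect(P[l==i][:,:2]))
```

```text
top rim [414 173  47  73 294] (array([ 537.5, -367.8]), array([208. , 107.6]), 18.6)
top floor [ 396  174   60   68 2138] (array([ 528.8, -315.3]), array([160. , 136.2]), -14.0)
scene rim [197 273 100  97 971] (array([ 530.7, -312. ]), array([180. , 153.8]), -13.9)
scene floor [ 204  280   90   84 3799] (array([ 527.2, -309.1]), array([157. , 136.4]), -14.5)
```

Emit:
jog_arm(
  motion=[
    [1.5,-3.8,1.5,-6.6,0],
    [1.5,-3.8,1.5,-6.6,0],
    [1.5,-3.8,1.5,-6.6,0],
    [1.5,-3.8,1.5,-6.6,0],
    [1.5,-3.8,1.5,-6.6,0],
    [1.5,-3.8,1.5,-6.6,0],
    [1.5,-3.8,0,-6.6,0],
    [1.5,-3.8,0,-6.6,0],
    [1.5,-3.8,0,-6.6,0],
    [1.5,-3.8,0,-6.6,0],
  ],
  squeeze=30,
)

```text
t: 0.98
tcp_pos: [0.3925, 0.1968, 0.279]
tool_rot: [0.718, 0.696, 0.001, -0.002]
force: [1.5, -0.5, 0.4]
finger_gap: 1.0
```

Emit:
jog_arm(
  motion=[
    [1.5,-3.5,0.5,1,0],
    [1.5,-3.5,0.5,1,0],
    [1.5,-3.5,0.5,0,0],
    [1.5,-3.5,0.5,0,0],
    [1.5,-3.5,0,0,0],
    [1.5,-3.0,0,0,0],
    [0,0,0,0,0],
  ],
)

```text
t: 1.57
tcp_pos: [0.4858, -0.0264, 0.3]
tool_rot: [0.71, 0.705, 0.0, 0.0]
force: [-0.2, 1.3, 0.5]
finger_gap: 1.0
```

Run:
```python
from station import *
from h import *
s=sense();print(s["tcp_pos"],s["force"],R.from_quat(s["tool_rot"]).as_matrix()[:,1:])
d=snapshot("wrist");cv2.imwrite("pics/w1.png",d["img"][:,:,::-1]);np.savez("pics/w1.npz",**d)
P=pts(d);z=P[...,2];x,y=P[...,0],P[...,1]
for nm,lo,hi in(("cap",.214,.232),("redtop",.155,.17),("bluetop",.113,.128),("greentop",.07,.08)):
    m=(abs(x-.5)<.12)&(abs(y-.0)<.1)&(z>lo)&(z<hi)
    if m.sum()>5:print(nm,m.sum(),np.median(z[m]),rect(P[m][:,:2]))
```

```text
[ 0.48575058 -0.02640025  0.29996465] [-0.22870811  1.31589455  0.53754654] [[ 9.99975225e-01  3.57469771e-04]
 [-7.03014407e-03  2.18788267e-04]
 [ 3.55922832e-04 -9.99999912e-01]]
cap 1556 0.22460371822997635 (array([485.2, -11. ]), array([35.3, 34.6]), 88.2)
redtop 925 0.16252132107057538 (array([484.6,  -8.8]), array([50.1, 49.5]), -7.0)
bluetop 1331 0.12058174805163596 (array([488.8,  -9. ]), array([84.1, 52.3]), -11.1)
greentop 2020 0.0757097700942374 (array([501.9, -13. ]), array([140.4,  59.2]), -14.2)
```

View pics/w1.png

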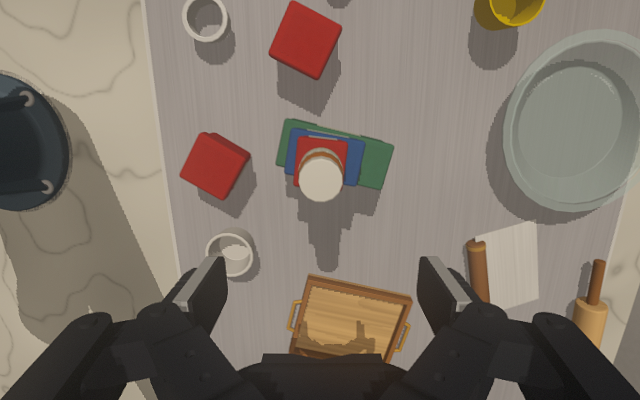

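The wrist view shows the cap at (320,178) between the fingers. Its measured position matches the other views to 2 mm. I'm going down on the jar.

Emit:
jog_arm(
  motion=[
    [0,1.45,0,0,0],
    [0,0,-2.5,0,0],
    [0,0,-3,0,0],
    [0,0,-3,0,0],
    [0,0,-2,0,0],
    [0,0,-1,0,0],
    [0,0,0,0,0],
  ],
)

```text
t: 2.2
tcp_pos: [0.4798, -0.0033, 0.1811]
tool_rot: [0.709, 0.705, 0.001, -0.003]
force: [-1.1, 0.8, 0.4]
finger_gap: 1.0
```

Emit:
jog_arm(
  motion=[
    [0.3,-0.4,0,0,0],
    [0.25,-0.4,-0.1,0,0],
    [0,0,0,0,0],
    [0,0,0,0,0],
  ],
)

```text
t: 2.53
tcp_pos: [0.4856, -0.0097, 0.1816]
tool_rot: [0.708, 0.706, 0.002, -0.003]
force: [0.2, -0.2, 0.2]
finger_gap: 1.002
```

Emit:
jog_arm(
  motion=[
    [0,-0.2,-0.15,0,60],
    [0,0,0,0,100],
    [0,0,0,0,120],
    [0,0,0,0,140],
    [0,0,0,0,255],
    [0,0,0,0,255],
    [0,0,0,0,255],
    [0,0,0,0,255],
  ],
)

```text
t: 3.2
tcp_pos: [0.4873, -0.0127, 0.1828]
tool_rot: [0.708, 0.706, 0.003, -0.0]
force: [-0.2, 0.8, 0.4]
finger_gap: 0.394
```

Run:
```python
from station import *
from h import *
s=sense();print(s["tcp_pos"],s["force"],s["finger_gap"]*85)
d=snapshot("wrist");cv2.imwrite("pics/w2.png",d["img"][:,:,::-1])
```

```text
[ 0.48732868 -0.01265188  0.18283502] [-0.22793715  0.84008998  0.37201114] 33.51448526803133
```

View pics/w2.png

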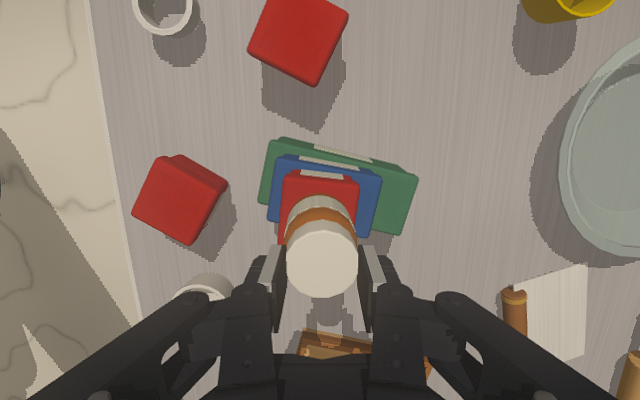

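The cap (286–358, 265) is between the pads. I'll let the fingers settle before lifting.

Emit:
jog_arm(
  motion=[
    [0,0,0,0,255],
    [0,0,0,0,255],
    [0,0,0,0,255],
  ],
)

```text
t: 3.5
tcp_pos: [0.4873, -0.0126, 0.1828]
tool_rot: [0.708, 0.706, 0.003, -0.0]
force: [-0.3, -0.5, 0.7]
finger_gap: 0.397
```

Emit:
jog_arm(
  motion=[
    [0,0,0.5,0,255],
    [0,0,1,0,255],
    [0,0,2,0,255],
    [0,0,2,0,255],
    [0,0,1,0,255],
    [0,0,0,0,255],
    [0,0,0,0,255],
  ],
)

```text
t: 4.08
tcp_pos: [0.4845, -0.0118, 0.2492]
tool_rot: [0.708, 0.706, 0.001, -0.003]
force: [0.3, -0.0, -2.6]
finger_gap: 0.398
```

Run:
```python
from station import *
from h import *
s=sense();print(s["tcp_pos"],s["force"],s["finger_gap"])
d=snapshot("scene");cv2.imwrite("pics/s2.png",cv2.resize(d["img"][100:260,220:420,::-1],None,fx=3.5,fy=3.5))
```

```text
[ 0.48450241 -0.01180966  0.24919692] [ 0.32860908 -0.02502538 -2.61636608] 0.3975964787677104
```

View pics/s2.png

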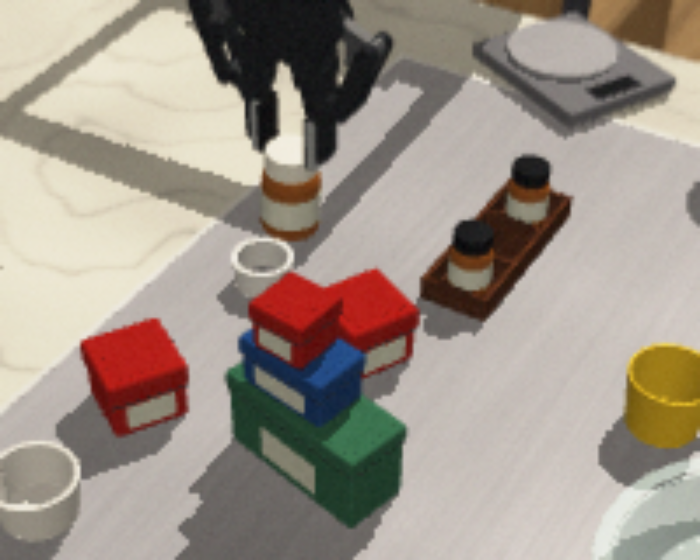

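Run:
```python
from station import *
from h import *
s=sense();T=s["tcp_pos"];print(T)
for n in("wrist","scene"):
    d=snapshot(n);P=pts(d);H=hsv(d)
    im=d["img"].copy()
    reg=(abs(P[...,0]-T[0])<.05)&(abs(P[...,1]-T[1])<.05)&(P[...,2]>.2)
    br=(H[...,2]>120)&(H[...,1]<70)&reg
    q=P[br]
    print(n,"white",len(q),"z pct",np.percentile(q[:,2],[1,5,25,50,75,95,99]).round(4))
    t=q[q[:,2]>np.percentile(q[:,2],97)-.004];print("top rect",rect(t[:,:2]))
    dk=(H[...,2]<60)&reg; 
    if dk.sum(): print("dark lowest z",np.percentile(P[dk][:,2],[.5,1,2,5]).round(4))
    am=(H[...,1]>120)&(H[...,0]<20)&reg
    if am.sum():print("amber z",np.percentile(P[am][:,2],[1,50,99]).round(4))
    if n=="wrist":cv2.imwrite("pics/w3.png",d["img"][:,:,::-1])
```

```text
[ 0.48449929 -0.01177532  0.24905057]
wrist white 6295 z pct [0.2435 0.2529 0.2905 0.2914 0.2922 0.3198 0.3253]
top rect (array([481.6,  -9.8]), array([93.1, 29.6]), -0.6)
dark lowest z [0.313  0.319  0.3247 0.3349]
amber z [0.2325 0.2706 0.3604]
scene white 373 z pct [0.2394 0.2426 0.2563 0.289  0.3907 0.4668 0.4816]
top rect (array([509.2, -22.2]), array([60.1, 13.1]), 66.9)
dark lowest z [0.2985 0.303  0.3116 0.3347]
amber z [0.23   0.2651 0.4593]
```

View pics/w3.png

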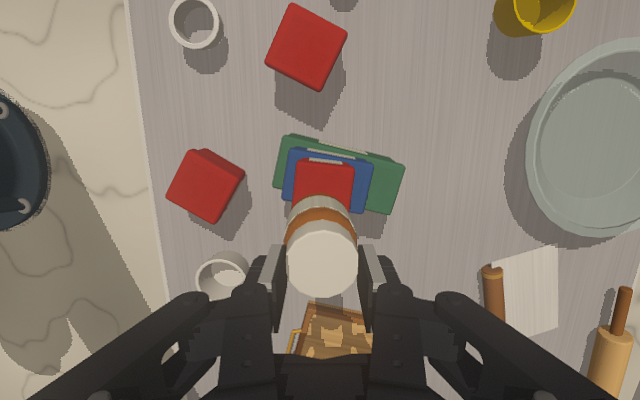

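Run:
```python
from station import *
from h import *
T=sense()["tcp_pos"]
d=snapshot("scene");P=pts(d)
for row in range(120,172,2):
    print(row,[f"{P[row,c,2]*1000:.0f}/{P[row,c,0]*1000:.0f}" for c in range(288,320,2)])
d=snapshot("wrist");P=pts(d)
for row in range(240,335,8):
    print(row,[f"{P[row,c,2]*1000:.0f}/{P[row,c,0]*1000:.0f}/{P[row,c,1]*1000:.0f}" for c in range(356,390,4)])
```

```text
120 ['340/451', '351/466', '352/471', '349/472', '339/465', '340/470', '-1/149', '-2/155', '362/502', '364/507', '362/509', '355/507', '357/511', '353/512', '350/513', '-2/210']
122 ['337/453', '341/461', '344/467', '342/469', '335/466', '331/466', '-2/157', '-2/164', '357/501', '358/506', '359/511', '355/511', '353/513', '349/513', '0/213', '364/533']
124 ['334/455', '335/460', '339/467', '333/465', '331/467', '-0/160', '0/167', '-2/172', '352/502', '353/506', '355/511', '351/512', '342/507', '343/512', '340/513', '360/534']
126 ['331/457', '332/462', '333/466', '330/467', '325/466', '323/468', '-2/173', '-1/181', '-1/187', '346/504', '349/511', '348/513', '336/506', '337/511', '337/514', '355/533']
128 ['-4/140', '325/460', '327/465', '324/466', '322/468', '319/469', '-0/183', '-0/189', '-2/194', '341/504', '341/507', '344/514', '337/511', '338/516', '348/528', '350/533']
130 ['-2/150', '316/456', '321/464', '322/469', '318/469', '314/469', '-2/189', '0/197', '-3/201', '335/503', '337/508', '338/512', '337/515', '339/521', '342/527', '347/534']
132 ['-3/157', '312/457', '317/465', 
[... 4242 characters left out ...]
/-3', '329/505/0', '329/506/0', '331/507/2']
296 ['1/533/-209', '302/501/-20', '314/501/-12', '323/502/-7', '324/503/-6', '326/504/-5', '334/504/0', '335/505/1', '334/507/-0']
304 ['1/533/-223', '2/539/-222', '316/501/-15', '324/502/-10', '324/503/-9', '338/502/0', '337/503/-1', '338/504/-0', '339/505/0']
312 ['5/533/-234', '3/540/-236', '317/501/-18', '324/502/-13', '326/503/-12', '342/501/-0', '343/502/-0', '342/504/-0', '344/505/1']
320 ['22/532/-236', '22/538/-236', '318/501/-21', '324/502/-17', '327/503/-15', '354/499/5', '354/500/6', '353/501/5', '353/503/5']
328 ['6/534/-262', '7/540/-261', '7/546/-262', '324/502/-20', '327/503/-18', '357/499/5', '357/500/5', '357/501/5', '357/502/5']
```

Run:
```python
from h import *
d=np.load("pics/w1.npz");P=pts(d)
for row in range(246,330,6):
    print(row,[f"{P[row,c,2]*1000:.0f}/{P[row,c,0]*1000:.0f}/{P[row,c,1]*1000:.0f}" for c in range(412,480,6)])
print(d["depth"][300,440], d["eye"])
```

```text
246 ['1/630/-169', '1/639/-170', '-0/650/-170', '2/658/-169', '2/668/-170', '-1/679/-171', '2/688/-170', '-0/699/-171', '0/708/-171', '16/711/-164', '22/717/-161', '28/724/-159']
252 ['1/630/-180', '-2/641/-182', '1/650/-180', '0/660/-181', '1/670/-181', '1/680/-181', '0/690/-181', '1/699/-181', '1/709/-181', '2/719/-181', '24/718/-171', '28/725/-169']
258 ['0/632/-191', '0/641/-191', '357/529/-15', '355/532/-16', '357/534/-15', '2/680/-191', '2/690/-191', '1/701/-192', '3/710/-191', '0/721/-192', '23/719/-181', '29/726/-179']
264 ['-0/632/-202', '-0/642/-202', '357/529/-17', '361/530/-16', '362/532/-15', '361/535/-15', '1/692/-202', '2/701/-202', '1/712/-203', '1/722/-203', '23/720/-191', '28/728/-189']
270 ['1/633/-212', '1/643/-213', '359/529/-19', '366/529/-16', '367/531/-15', '366/533/-16', '367/535/-15', '360/541/-19', '3/712/-213', '1/724/-214', '19/724/-204', '26/730/-201']
276 ['1/634/-223', '352/528/-26', '360/529/-22', '366/529/-18', '371/529/-15', '371/531/-15', '371/534/-16', '365/539/-19', '365/541/-19', '1/725/-225', '21/724/-214', '27/731/-211']
282 ['1/635/-235', '35
[... 792 characters left out ...]
 '381/529/-22', '386/528/-18', '388/530/-17', '388/532/-17', '392/532/-14', '392/533/-14', '395/534/-12']
312 ['1/639/-293', '-0/650/-294', '365/528/-35', '370/529/-32', '377/528/-27', '381/529/-24', '386/529/-21', '388/530/-20', '389/532/-19', '395/530/-14', '395/532/-14', '397/533/-13']
318 ['0/641/-306', '-0/651/-306', '0/662/-306', '370/529/-34', '376/529/-31', '383/528/-25', '387/529/-23', '389/530/-21', '398/527/-14', '398/529/-14', '398/531/-14', '398/533/-14']
324 ['1/641/-318', '0/652/-319', '0/663/-319', '372/529/-36', '377/529/-32', '384/528/-27', '388/529/-24', '401/524/-14', '401/526/-14', '402/528/-14', '401/530/-14', '402/531/-14']
0.11691667 [0.48645125 0.04616633 0.4799679 ]
```

Both cameras agree that the real fingertips sit about 40 mm behind the reported TCP. The jar is therefore held only by the top few mm of the cap, though it is hanging straight. I'll carry it gently and allow for that offset from here on.

Emit:
jog_arm(
  motion=[
    [0,0.8,0,0,255],
    [0.2,1.6,0,0,255],
    [0.3,2.4,0,0,255],
    [0.3,2.8,0,0,255],
    [0.3,2.8,0,0,255],
    [0.3,2.8,0,0,255],
    [0.3,2.8,0,0,255],
    [0.3,2.8,0,0,255],
    [0.3,2.8,0,0,255],
    [0,2.8,0,0,255],
  ],
)

```text
t: 5.17
tcp_pos: [0.503, 0.242, 0.2417]
tool_rot: [0.712, 0.702, -0.004, -0.009]
force: [-0.3, 0.0, -2.3]
finger_gap: 0.395
```

Emit:
jog_arm(
  motion=[
    [0,2.4,0,0,255],
    [0,2.0,0,0,255],
    [0,1.3,0,0,255],
    [0,0.8,0,0,255],
    [0,0.4,0,0,255],
    [0,0,0,0,255],
    [0,0,0,0,255],
  ],
)

```text
t: 5.75
tcp_pos: [0.4973, 0.3232, 0.2365]
tool_rot: [0.709, 0.705, -0.007, -0.012]
force: [-0.2, 0.4, -2.8]
finger_gap: 0.393
```

```bash
cat > rackchk.py <<'E'
from station import *
from h import *
import sys
s=sense();T=s["tcp_pos"];print(T,s["force"],s["finger_gap"],R.from_quat(s["tool_rot"]).as_matrix()[:,1])
for n in("wrist","top"):
    d=snapshot(n);P=pts(d);H=hsv(d);z=P[...,2]
    if n=="wrist":
        cv2.imwrite(sys.argv[1],d["img"][:,:,::-1])
        m=(abs(z-T[2]-.042)<.004)&(H[...,2]>120)&(np.hypot(P[...,0]-T[0],P[...,1]-T[1])<.025)
        k,l,st,_=cv2.connectedComponentsWithStats(m.astype(np.uint8));i=1+np.argmax(st[1:,4])
        q=P[l==i];print("cap",rect(q[:,:2]),np.median(q[:,2]), np.linalg.lstsq(np.c_[q[:,:2],np.ones(len(q))],q[:,2],rcond=None)[0])
    reg=(abs(P[...,0]-.507)<.06)&(abs(P[...,1]-.303)<.12)
    for a,b,nm in((.062,.075,"jars"),(.019,.028,"rim")):
        m=reg&(z>a)&(z<b);
        if m.sum()>20: print(n,nm,m.sum(),rect(P[m][:,:2]))
E
python3 rackchk.py pics/w4.png
```

```text
[0.49734801 0.32323683 0.23646216] [-0.23337194  0.37498945 -2.76184663] 0.3930964355867319 [ 0.99959609 -0.00552078 -0.02787795]
cap (array([498.7, 324.4]), array([36.4, 33.4]), -89.2) 0.2788101576235241 [-0.06238833 -0.01917455  0.31609119]
wrist jars 869 (array([507.7, 365.4]), array([34.8, 33.6]), -0.6)
wrist rim 1739 (array([507.1, 308.3]), array([178.7,  66.2]), 89.7)
top jars 140 (array([505.5, 243.7]), array([34.1, 33.7]), -29.0)
top rim 432 (array([505.3, 301.2]), array([181.1,  66.2]), 89.6)
```

View pics/w4.png

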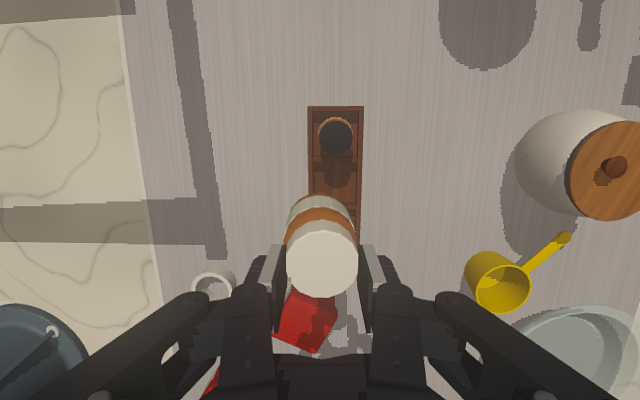

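Emit:
jog_arm(
  motion=[
    [0.3,-0.6,0,0,255],
    [0.3,-0.6,-1,0,255],
    [0.2,-0.5,-1.5,0,255],
    [0,-0.2,-1.5,0,255],
    [0,0,-1.5,0,255],
    [0,0,-1.5,0,255],
    [0,0,-1,0,255],
    [0,0,-0.5,0,255],
    [0,0,0,0,255],
    [0,0,0,0,255],
  ],
)

```text
t: 6.68
tcp_pos: [0.5103, 0.2915, 0.1467]
tool_rot: [0.713, 0.701, -0.007, -0.01]
force: [-0.1, 1.1, -2.0]
finger_gap: 0.394
```

```bash
python3 rackchk.py pics/w5.png
```

```text
[0.51027851 0.29151877 0.14671104] [-0.08576861  1.12384723 -2.00732952] 0.3939929338772511 [ 0.99954582 -0.01819464 -0.02402313]
cap (array([511.4, 292.8]), array([36.2, 33.4]), -89.5) 0.1890551385887936 [-0.06084898 -0.0172847   0.22518143]
wrist jars 1760 (array([507.6, 365.1]), array([35.6, 34.7]), 86.6)
wrist rim 2954 (array([507.1, 321.8]), array([152.3,  66.5]), 89.7)
top jars 152 (array([506. , 295.9]), array([139.4,  33.2]), -89.4)
top rim 265 (array([505.7, 302.6]), array([184.8,  65.2]), -89.8)
```

View pics/w5.png

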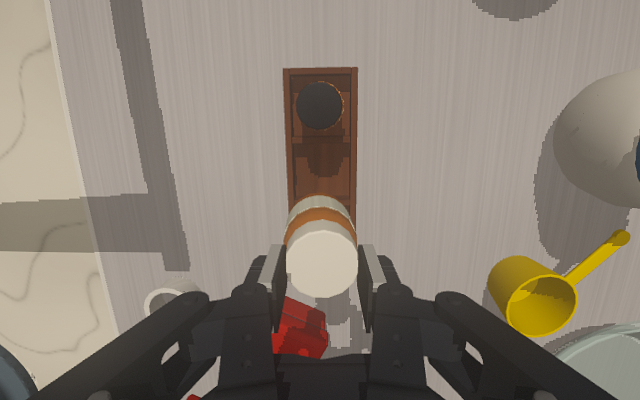

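Emit:
jog_arm(
  motion=[
    [-0.1,0.5,0,0,255],
    [0,0.5,0,0,255],
    [0,0,0,0,255],
    [0,0,0,0,255],
    [0,0,0,0,255],
  ],
)

```text
t: 7.2
tcp_pos: [0.5114, 0.3047, 0.1506]
tool_rot: [0.713, 0.701, -0.003, -0.009]
force: [0.0, -1.3, -1.5]
finger_gap: 0.394
```

```bash
python3 rackchk.py pics/w6.png
```

```text
[0.51137328 0.30473838 0.1505639 ] [ 0.02209536 -1.28369189 -1.47622116] 0.39403401360735935 [ 0.99973134 -0.01640439 -0.01637505]
cap (array([512.1, 305.8]), array([36.2, 33.7]), -89.5) 0.1929538150973506 [-0.0531699  -0.01322531  0.2241655 ]
wrist jars 1588 (array([507.6, 365.4]), array([34.8, 34.7]), -1.7)
wrist rim 2616 (array([507.2, 332.3]), array([132.1,  66.4]), 90.0)
top jars 145 (array([505.5, 243.9]), array([34.3, 33.5]), -70.2)
top rim 291 (array([505.8, 302.6]), array([184.3,  65.2]), -89.9)
```

Emit:
jog_arm(
  motion=[
    [-0.1,0,-0.5,0,255],
    [-0.1,0,-1,0,255],
    [0,0,-1.3,0,255],
    [0,0,-1.3,0,255],
    [0,0,-1.3,0,255],
    [0,0,-1.3,0,255],
    [0,0,-1,0,255],
    [0,0,-0.5,0,255],
    [0,0,0,0,255],
    [0,0,0,0,255],
  ],
)

```text
t: 8.13
tcp_pos: [0.5068, 0.303, 0.0596]
tool_rot: [0.713, 0.701, -0.005, -0.01]
force: [0.8, 0.5, -2.4]
finger_gap: 0.395
```

```bash
python3 rackchk.py pics/w7.png
```

```text
[0.5067648  0.30296402 0.05958201] [ 0.84700097  0.45728824 -2.3996291 ] 0.3951987144455931 [ 0.99963996 -0.01761215 -0.02024244]
cap (array([507.7, 304.2]), array([36.3, 33.8]), 89.3) 0.10194205942491028 [-0.05493557 -0.0165602   0.13481167]
wrist jars 6600 (array([506. , 304.7]), array([155.5,  39.2]), -89.8)
wrist rim 5482 (array([507.2, 304.9]), array([185.7,  66.6]), 89.8)
top jars 178 (array([504.3, 262.4]), array([72.1, 38.3]), 89.7)
top rim 263 (array([506.3, 302.2]), array([184.3,  63.8]), 89.3)
```

View pics/w7.png

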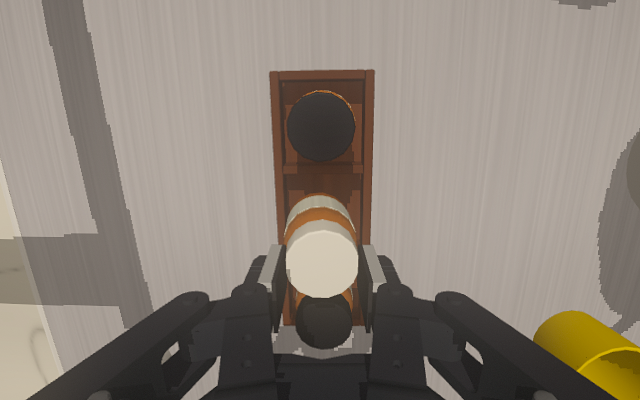

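The wrist view shows the jar centred over the middle pocket at (320,230), between the two black caps. I'm lowering it.

Emit:
jog_arm(
  motion=[
    [0.1,0.1,-0.5,0,255],
    [0,0,-0.7,0,255],
    [0,0,-0.7,0,255],
    [0,0,-0.4,0,255],
    [0,0,-0.2,0,255],
    [0,0,0,0,255],
    [0,0,0,0,255],
  ],
)

```text
t: 8.82
tcp_pos: [0.5103, 0.3051, 0.0349]
tool_rot: [0.713, 0.701, -0.002, -0.008]
force: [-0.7, -1.2, -1.6]
finger_gap: 0.395
```

```bash
python3 rackchk.py pics/w8.png
```

```text
[0.51028696 0.30507421 0.03491083] [-0.69560575 -1.2161912  -1.55446305] 0.3945872159924091 [ 0.99975054 -0.0174373  -0.01395736]
cap (array([511.2, 306. ]), array([36.3, 33.6]), 88.7) 0.07730810802323934 [-0.05035761 -0.01344723  0.10708811]
wrist jars 7174 (array([509. , 313.6]), array([138.2,  38. ]), -89.9)
wrist rim 6991 (array([507.2, 304.9]), array([185.9,  66.8]), 89.8)
top jars 176 (array([506.8, 262.5]), array([72.3, 35.8]), -88.1)
top rim 253 (array([506.3, 302.7]), array([184.4,  63.9]), 89.4)
```

Emit:
jog_arm(
  motion=[
    [-0.1,0,-0.25,0,255],
    [0,0,-0.25,0,255],
    [0,0,-0.15,0,255],
    [0,0,0,0,255],
    [0,0,0,0,255],
  ],
)

```text
t: 9.33
tcp_pos: [0.5098, 0.3053, 0.0287]
tool_rot: [0.713, 0.701, -0.001, -0.008]
force: [0.1, -0.4, -0.4]
finger_gap: 0.395
```

Emit:
jog_arm(
  motion=[
    [0,0,-0.15,0,255],
    [0,0,-0.1,0,255],
    [0,0,0,0,255],
  ],
)

```text
t: 9.58
tcp_pos: [0.51, 0.3057, 0.0273]
tool_rot: [0.713, 0.701, -0.0, -0.008]
force: [-0.1, -0.2, -1.6]
finger_gap: 0.392
```

```bash
python3 rackchk.py pics/w9.png
```

```text
[0.51003731 0.30570144 0.02725117] [-0.08742449 -0.21919737 -1.56649321] 0.3921602986314464 [ 0.9997817  -0.01747254 -0.01145688]
cap (array([510.7, 306.7]), array([36.5, 33.7]), 88.6) 0.06960401050808633 [-0.04623218 -0.01652517  0.09823267]
wrist jars 11227 (array([511.3, 315.3]), array([132.2,  58.6]), 81.1)
wrist rim 7421 (array([507.2, 307.2]), array([181.3,  66.7]), 89.7)
top jars 189 (array([507.3, 261.7]), array([70.7, 41. ]), 83.9)
top rim 245 (array([506.3, 302.3]), array([183.7,  63.9]), 89.4)
```

Emit:
jog_arm(
  motion=[
    [0,0,-0.15,0,255],
    [0,0,-0.1,0,255],
    [0,0,0,0,255],
    [0,0,0,0,255],
  ],
)

```text
t: 10.02
tcp_pos: [0.5104, 0.3064, 0.0275]
tool_rot: [0.713, 0.701, 0.001, -0.008]
force: [0.2, 0.2, -1.3]
finger_gap: 0.398
```

Emit:
jog_arm(
  motion=[
    [0,-0.05,-0.25,0,255],
    [0,0,-0.2,0,255],
    [0,0,-0.1,0,255],
  ],
)

```text
t: 10.27
tcp_pos: [0.5106, 0.3073, 0.027]
tool_rot: [0.713, 0.701, 0.002, -0.008]
force: [-0.9, -1.4, 2.6]
finger_gap: 0.395
```

Force rose to +2.6 N, so the jar is on the pocket floor. Releasing it.

Emit:
jog_arm(
  motion=[
    [0,0,0,0,130],
    [0,0,0,0,110],
    [0,0,0,0,90],
    [0,0,0,0,80],
    [0,0,0,0,80],
  ],
)

```text
t: 10.68
tcp_pos: [0.5114, 0.3073, 0.0264]
tool_rot: [0.713, 0.701, 0.003, -0.008]
force: [0.1, 0.8, -0.2]
finger_gap: 0.683
```

```bash
python3 rackchk.py pics/w10.png
```

```text
[0.51138768 0.30731006 0.02639251] [ 0.12453322  0.81222162 -0.21820664] 0.682956006265405 [ 0.99980812 -0.01812957 -0.00741923]
cap (array([508.4, 308.8]), array([36., 35.]), 83.9) 0.06869502753992046 [-0.00024823 -0.01557681  0.07357297]
wrist jars 10966 (array([514. , 317.7]), array([130.4,  71.7]), -76.6)
wrist rim 9348 (array([507.1, 307.7]), array([181.1,  66.7]), 89.8)
top jars 175 (array([519.1, 263.9]), array([74.8, 55.8]), 86.4)
top rim 254 (array([506.3, 302.2]), array([184.2,  63.9]), 89.3)
```

View pics/w10.png

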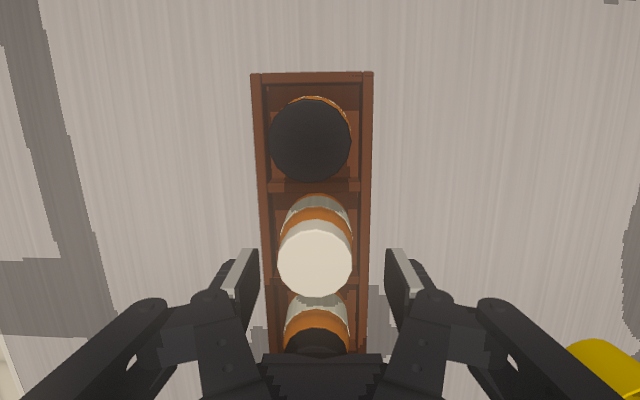

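Run:
```python
from station import *
from h import *
T=sense()["tcp_pos"]
d=snapshot("wrist");P=pts(d)
for r,c in((360,320),(375,320),(392,320),(330,150),(310,410),(280,400),(255,392),(250,390),(300,240),(255,245)):
    print(r,c,((P[r,c]-T)*1000).round(0))
```

```text
360 320 [  1.   9. 113.]
375 320 [  1.  10. 119.]
392 320 [  1.  11. 125.]
330 150 [-49.  10. 102.]
310 410 [28. 11. 94.]
280 400 [30.  9. 72.]
255 392 [31. 10. 52.]
250 390 [31. 11. 49.]
300 240 [-28.   5.  79.]
255 245 [-32.  11.  53.]
```

Jar upright and level: the cap at (315,262) is flat at z=68.7 mm. The fingertip offset is confirmed at about +40 mm from the reported TCP, plus the swing. Next is the red tin.

Emit:
jog_arm(
  motion=[
    [0,0,1,0,60],
    [0,0,2,0,30],
    [0,0,3,0,0],
    [0,0,3,0,0],
    [0,0,3,0,0],
    [0,-1,2,-1,0],
    [0,-2,1,-1,0],
    [-0.3,-3,0,-1,0],
    [-0.3,-3,0,-1,0],
    [-0.3,-3,0,-1,0],
  ],
)

```text
t: 11.67
tcp_pos: [0.5018, 0.1886, 0.1897]
tool_rot: [0.741, 0.671, 0.007, -0.006]
force: [-0.2, -0.7, -0.0]
finger_gap: 0.996
```

Emit:
jog_arm(
  motion=[
    [-0.3,-3,0,-1,0],
    [-0.3,-3,0,0,0],
    [-0.3,-3,0,0,0],
    [-0.3,-3,0,0,0],
    [0,-2,0,0,0],
    [0,-1.5,0,0,0],
    [0,-0.7,0,0,0],
    [0,0,0,0,0],
    [0,0,0,0,0],
  ],
)

```text
t: 12.42
tcp_pos: [0.4882, 0.0142, 0.1975]
tool_rot: [0.75, 0.662, 0.01, -0.002]
force: [-0.0, 0.4, 0.2]
finger_gap: 0.998
```

```bash
cat > stk.py <<'E'
from station import *
from h import *
import sys
s=sense();T=s["tcp_pos"];M=R.from_quat(s["tool_rot"]).as_matrix()
print("t",s["t"],"tcp",(T*1000).round(1),"F",s["force"].round(1),"gap",s["finger_gap"],"jawyaw",np.degrees(np.arctan2(M[1,1],M[0,1])).round(1),"zaxis",M[:,2].round(3))
d=snapshot("wrist");cv2.imwrite(sys.argv[1],d["img"][:,:,::-1])
P=pts(d);z=P[...,2];x,y=P[...,0],P[...,1];H=hsv(d).astype(int)
hh,ss,vv=H[...,0],H[...,1],H[...,2]
C=dict(red=((hh<8)|(hh>172))&(ss>150),blue=(hh>100)&(hh<125)&(ss>100),green=(hh>65)&(hh<95)&(ss>80))
for a in sys.argv[2:]:
    nm,zt=a.split(",")[:2];zt=float(zt)
    m=C[nm]&(abs(z-zt)<.006)
    k,l,st,_=cv2.connectedComponentsWithStats(cv2.dilate(m.astype(np.uint8),np.ones((3,3))))
    for i in range(1,k):
        q=P[(l==i)&m]
        if len(q)>60: print(nm,len(q),st[i][:4],"z",np.median(q[:,2]).round(4),rect(q[:,:2]))
E
python3 stk.py pics/w11.png red,.162 blue,.12 green,.075
```

```text
t 12.4167 tcp [488.2  14.2 197.5] F [-0.   0.4  0.2] gap 0.9977599672206539 jawyaw -7.2 zaxis [ 0.012  0.016 -1.   ]
red 4456 [285 210  72  69] z 0.1628 (array([484.8,  -8.9]), array([49.7, 49.1]), 83.1)
blue 2160 [275 192 103  66] z 0.1206 (array([489.3,  -8.7]), array([82.7, 51.5]), -11.1)
green 112 [375 211  29  36] z 0.0759 (array([550.4, -36.1]), array([35.1, 25.9]), 86.0)
```

View pics/w11.png

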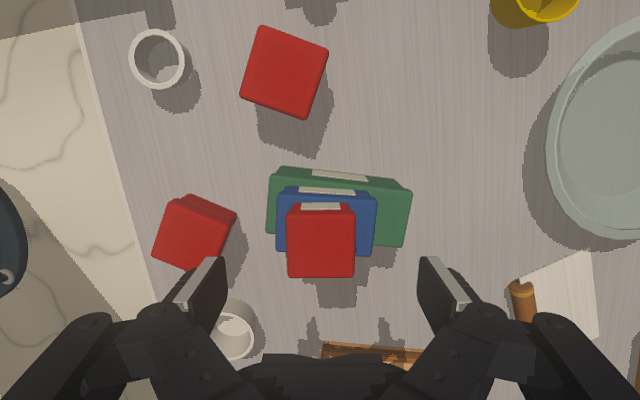

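Emit:
jog_arm(
  motion=[
    [-0.2,-0.8,0,0,0],
    [-0.1,-0.7,0,0,0],
    [0,-0.4,0,0,0],
    [0,0,0,0,0],
    [0,0,0,0,0],
  ],
)

```text
t: 12.88
tcp_pos: [0.4847, -0.0029, 0.1975]
tool_rot: [0.748, 0.664, 0.01, -0.002]
force: [0.9, -0.7, 0.2]
finger_gap: 1.0
```

Emit:
jog_arm(
  motion=[
    [0.05,-0.35,-0.5,0,0],
    [0,-0.3,-1,0,0],
    [0,0,-1.5,0,0],
    [0,0,-2,0,0],
    [0,0,-2,0,0],
    [0,0,-1.2,0,0],
    [0,0,-0.5,0,0],
    [0,0,0,0,0],
    [0,0,0,0,0],
  ],
)

```text
t: 13.63
tcp_pos: [0.4868, -0.01, 0.106]
tool_rot: [0.747, 0.665, 0.011, -0.001]
force: [-0.7, -0.1, -1.3]
finger_gap: 0.999
```

```bash
python3 stk.py pics/w12.png red,.162 blue,.12
```

```text
t 13.6333 tcp [486.8 -10.  106. ] F [-0.7 -0.1 -1.3] gap 0.998654677383139 jawyaw -6.7 zaxis [ 0.015  0.016 -1.   ]
red 12189 [258 219 121 111] z 0.1628 (array([484.9,  -9.4]), array([50.5, 49.6]), 82.5)
blue 4365 [250 188 157  99] z 0.1206 (array([489.4,  -8.8]), array([82.7, 51.2]), -11.0)
```

View pics/w12.png

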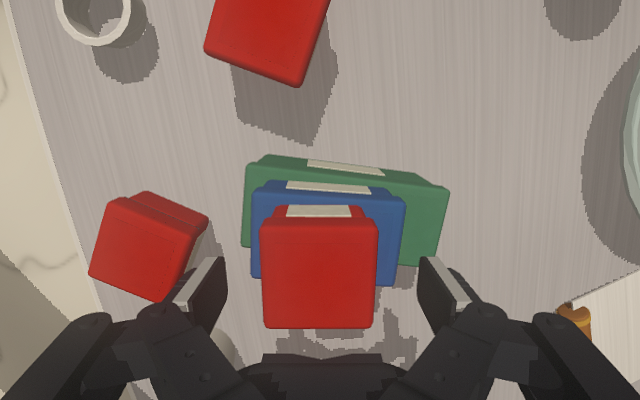

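Emit:
jog_arm(
  motion=[
    [-0.1,0,-0.4,-0.5,0],
    [0,0,-0.4,0,20],
    [0,0,-0.2,0,40],
    [0,0,0,0,60],
    [0,0,0,0,75],
    [0,0,0,0,85],
  ],
)

```text
t: 14.18
tcp_pos: [0.4882, -0.0106, 0.098]
tool_rot: [0.75, 0.661, 0.013, 0.002]
force: [-0.8, -0.6, 0.2]
finger_gap: 0.668
```

Emit:
jog_arm(
  motion=[
    [-0.25,0,0,0,85],
    [0,0,0,0,85],
    [0,0,0,0,85],
  ],
)

```text
t: 14.43
tcp_pos: [0.4858, -0.0106, 0.0985]
tool_rot: [0.75, 0.661, 0.013, 0.003]
force: [-0.2, -0.5, 0.5]
finger_gap: 0.669
```

```bash
python3 stk.py pics/w13.png red,.162 blue,.12
```

```text
t 14.4333 tcp [485.8 -10.6  98.5] F [-0.2 -0.5  0.5] gap 0.669308675843621 jawyaw -7.2 zaxis [ 0.023  0.013 -1.   ]
red 13487 [258 223 128 117] z 0.1628 (array([484.7,  -9.5]), array([50.6, 50.3]), 82.6)
blue 3633 [249 190 163  66] z 0.1205 (array([491.4,   2. ]), array([82.9, 29.3]), -10.7)
```

View pics/w13.png

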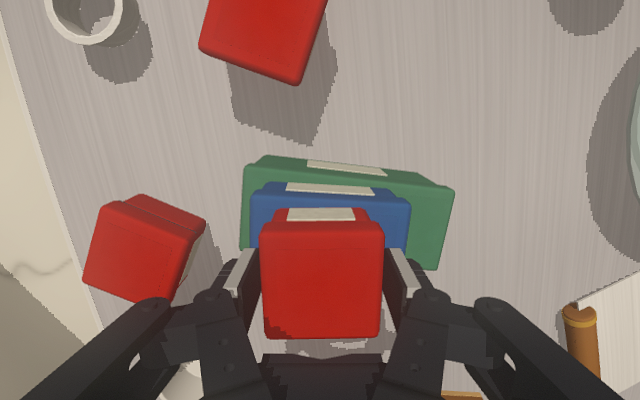

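Emit:
jog_arm(
  motion=[
    [0,0,0,0,100],
    [0,0,0,0,110],
    [0,0,0,0,255],
    [0,0,0,0,255],
    [0,0,0,0,255],
  ],
  squeeze=35,
)

```text
t: 14.9
tcp_pos: [0.4855, -0.0106, 0.0988]
tool_rot: [0.75, 0.661, 0.013, 0.003]
force: [0.8, 0.2, 1.4]
finger_gap: 0.576
```

```bash
python3 stk.py pics/w14.png red,.162 blue,.12
```

```text
t 14.9 tcp [485.5 -10.6  98.8] F [0.8 0.2 1.4] gap 0.5762438890160657 jawyaw -7.2 zaxis [ 0.023  0.013 -1.   ]
red 13448 [258 223 128 117] z 0.1629 (array([484.7,  -9.5]), array([50.7, 49.7]), 82.8)
blue 3680 [250 190 163  69] z 0.1205 (array([491.3,   1.3]), array([82.7, 30.6]), -11.2)
```

Emit:
jog_arm(
  motion=[
    [0,0,0.3,0,255],
    [0,0,0.7,0,255],
    [0,0,1.2,0,255],
    [0,0,1.5,0,255],
    [0,0,1.5,0,255],
    [0,0,1,0,255],
    [0,0,0.3,0,255],
    [0,0,0,0,255],
  ],
)

```text
t: 15.62
tcp_pos: [0.4827, -0.0098, 0.1666]
tool_rot: [0.75, 0.661, 0.011, 0.0]
force: [0.9, 0.2, -2.0]
finger_gap: 0.58
```

```bash
python3 stk.py pics/w15.png red,.228 blue,.12 green,.075
python3 - <<'E'
from station import *
from h import *
d=snapshot("scene");cv2.imwrite("pics/s3.png",cv2.resize(d["img"][100:260,220:420,::-1],None,fx=3.5,fy=3.5))
E
```

```text
t 15.6167 tcp [482.7  -9.8 166.6] F [ 0.9  0.2 -2. ] gap 0.5795219439796324 jawyaw -7.2 zaxis [ 0.017  0.015 -1.   ]
red 13603 [258 222 128 118] z 0.2307 (array([482.1,  -8.8]), array([50.4, 49.7]), 82.8)
blue 4159 [271 169 119  61] z 0.1208 (array([490.6,  -2.5]), array([82.9, 38.9]), -11.4)
green 248 [285 155  91  16] z 0.0755 (array([494.4,  16.1]), array([74.6,  5.8]), -14.4)
green 197 [385 187  30  36] z 0.076 (array([548.4, -28.6]), array([30.4, 21.9]), -43.0)
```

View pics/s3.png

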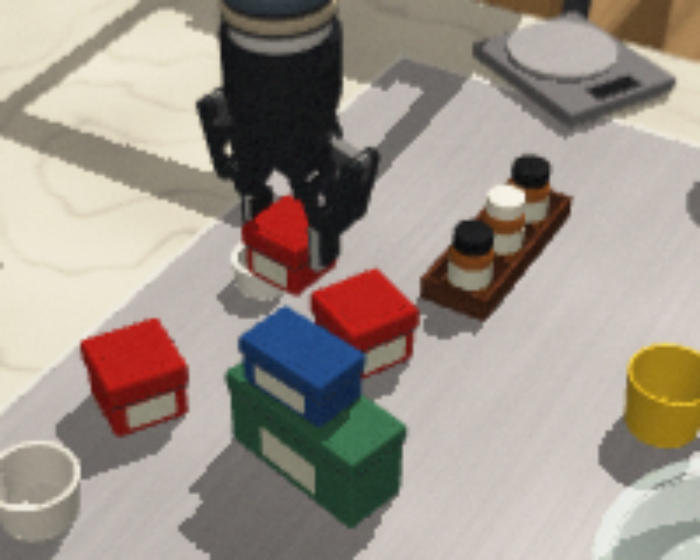

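Red is lifted cleanly; the jar stands in the rack and blue and green have not moved. Moving to the tray.

Emit:
jog_arm(
  motion=[
    [0,-0.8,0,-0.7,255],
    [0,-1.6,0,-0.7,255],
    [0,-2.4,0,-0.7,255],
    [0,-3,0,-0.7,255],
    [0,-3,0,-0.7,255],
    [0,-3,0,-0.7,255],
    [0,-3,0,-0.7,255],
    [0,-3,0,-0.7,255],
    [0,-3,0,-0.7,255],
    [0,-3,0,-0.5,255],
  ],
)

```text
t: 16.55
tcp_pos: [0.4728, -0.2739, 0.1569]
tool_rot: [0.788, 0.615, 0.007, -0.01]
force: [0.6, -1.3, -2.0]
finger_gap: 0.579
```

Emit:
jog_arm(
  motion=[
    [0,-2.4,0,0,255],
    [0,-1.6,0,0,255],
    [0,-0.8,0,0,255],
    [0,-0.3,0,0,255],
    [0,0,0,0,255],
    [0,0,0,0,255],
  ],
)

```text
t: 17.05
tcp_pos: [0.4692, -0.3339, 0.1517]
tool_rot: [0.791, 0.611, 0.007, -0.013]
force: [-0.1, -0.1, -2.4]
finger_gap: 0.575
```

```bash
cat > try.py <<'E'
# tray seen by wrist/top: edges
from station import *
from h import *
import sys
def tray(d,lab):
    P=pts(d);z=P[...,2];H=hsv(d).astype(int)
    reg=(abs(P[...,0]-.53)<.13)&(abs(P[...,1]+.313)<.13)
    wood=reg&(H[...,1]>90)&(H[...,0]<25)
    for nm,a,b in(("rim",.0185,.026),("floor",.003,.009)):
        m=wood&(z>a)&(z<b)
        k,l,st,_=cv2.connectedComponentsWithStats(cv2.dilate(m.astype(np.uint8),np.ones((3,3))));
        if k<2: continue
        i=1+np.argmax(st[1:,4]);q=P[(l==i)&m];print(lab,nm,len(q),rect(q[:,:2]))
        g=np.radians(-14);ex=np.array([np.cos(g),np.sin(g)]);ey=np.array([-ex[1],ex[0]])
        r=q[:,:2]*1000-[530,-313.5];print("   local x",np.percentile(r@ex,[.5,99.5]).round(1),"y",np.percentile(r@ey,[.5,99.5]).round(1))
if __name__=="__main__":
    for n in("wrist","top"): tray(snapshot(n),n)
E
python3 stk.py pics/w16.png red,.23; python3 try.py
```

```text
t 17.05 tcp [ 469.2 -333.9  151.7] F [-0.1 -0.1 -2.4] gap 0.5754480612147685 jawyaw -14.6 zaxis [-0.006  0.029 -1.   ]
wrist rim 5333 (array([ 529.2, -311.5]), array([201.8, 152.1]), -14.1)
   local x [-101.1   98.4] y [-73.5  77.5]
wrist floor 21750 (array([ 529.7, -311.2]), array([161.7, 136.8]), -14.4)
   local x [-80.5  79. ] y [-65.   69.7]
top rim 506 (array([ 527.8, -311.8]), array([200.6, 153.9]), -15.2)
   local x [-102.4   96.8] y [-75.3  76.8]
top floor 2007 (array([ 524.8, -313.4]), array([168.9, 134.7]), -14.0)
   local x [-79.8  78.1] y [-67.1  65.3]
```

View pics/w16.png

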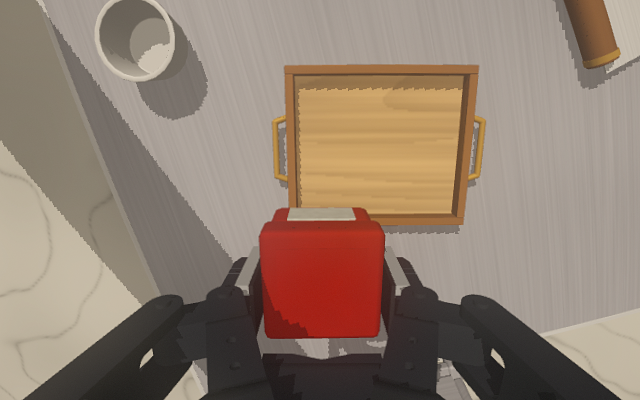

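```bash
python3 stk.py pics/w17.png red,.216
```

```text
t 17.2 tcp [ 469.6 -333.5  152.1] F [ 0.1  0.6 -2.4] gap 0.5807003827538784 jawyaw -14.6 zaxis [-0.005  0.028 -1.   ]
red 13407 [259 224 127 116] z 0.2162 (array([ 470.5, -333.3]), array([50.5, 49.7]), 75.1)
```

Emit:
jog_arm(
  motion=[
    [0.3,0,-0.5,0.5,255],
    [0.25,0,-1,0,255],
    [0,0,-1.5,0,255],
    [0,0,-1.8,0,255],
    [0,0,-1.8,0,255],
    [0,0,-1.8,0,255],
    [0,0,-1.5,0,255],
    [0,0,-1,0,255],
    [0,0,-0.5,0,255],
    [0,0,0,0,255],
  ],
)

```text
t: 18.08
tcp_pos: [0.4792, -0.3286, 0.0305]
tool_rot: [0.786, 0.619, 0.007, -0.011]
force: [0.4, -0.1, -2.3]
finger_gap: 0.578
```

```bash
python3 stk.py pics/w18.png red,.098;python3 stk.py pics/w18.png red,.09; python3 try.py
```

```text
t 18.0833 tcp [ 479.2 -328.6   30.5] F [ 0.4 -0.1 -2.3] gap 0.5780212456369926 jawyaw -13.5 zaxis [-0.002  0.026 -1.   ]
red 12925 [258 227 128 113] z 0.0946 (array([ 479.9, -328.1]), array([50. , 49.6]), 76.2)
t 18.1333 tcp [ 479.4 -328.8   31. ] F [-0.8  0.5 -2.8] gap 0.5814336377991447 jawyaw -13.5 zaxis [-0.002  0.026 -1.   ]
red 12568 [258 220 128 120] z 0.0949 (array([ 480.1, -328.4]), array([50.6, 49.8]), 76.4)
wrist rim 12872 (array([ 529.2, -311.6]), array([201.4, 152.1]), -14.2)
   local x [-100.4   98.2] y [-73.4  77.5]
wrist floor 43928 (array([ 529.9, -311.8]), array([162.1, 137.5]), -14.3)
   local x [-80.4  79.4] y [-65.5  69.6]
top rim 238 (array([ 594.2, -319.5]), array([171.7,  79.8]), -83.8)
   local x [-0.3 97.9] y [-75.1  76.6]
top floor 932 (array([ 557.5, -322.2]), array([135.6, 100.6]), 75.8)
   local x [-15.6  78.7] y [-67.9  65.7]
```

View pics/w18.png

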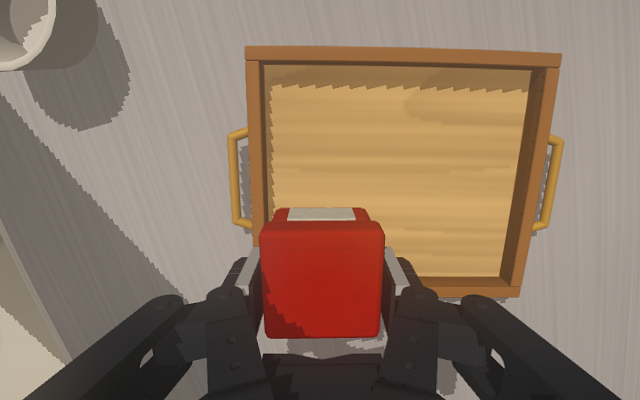

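Emit:
jog_arm(
  motion=[
    [-0.2,-0.25,-0.4,-0.5,255],
    [-0.15,-0.2,-0.6,0,255],
    [0,0,-0.6,0,255],
    [0,0,-0.4,0,255],
    [0,0,0,0,255],
    [0,0,0,0,255],
  ],
)

```text
t: 18.78
tcp_pos: [0.4782, -0.3376, 0.0141]
tool_rot: [0.789, 0.615, 0.008, -0.005]
force: [0.7, -0.1, -1.7]
finger_gap: 0.576
```

```bash
python3 stk.py pics/w19.png red,.075
```

```text
t 18.7833 tcp [ 478.2 -337.6   14.1] F [ 0.7 -0.1 -1.7] gap 0.5763954822581523 jawyaw -14.2 zaxis [ 0.006  0.017 -1.   ]
red 13664 [257 222 129 118] z 0.0781 (array([ 478.3, -336.8]), array([50.7, 50. ]), 75.7)
```

Emit:
jog_arm(
  motion=[
    [-0.15,0.2,0,0,255],
    [0,0.15,-0.3,0,255],
    [0,0,-0.3,0,255],
    [0,0,0,0,255],
    [0,0,0,0,255],
  ],
)

```text
t: 19.25
tcp_pos: [0.4766, -0.3334, 0.0077]
tool_rot: [0.789, 0.615, 0.008, -0.005]
force: [0.9, -0.3, -1.8]
finger_gap: 0.577
```

```bash
python3 stk.py pics/w20.png red,.07
```

```text
t 19.25 tcp [ 476.6 -333.4    7.7] F [ 0.9 -0.3 -1.8] gap 0.5770961445179753 jawyaw -14.1 zaxis [ 0.006  0.017 -1.   ]
red 13555 [258 223 128 117] z 0.0718 (array([ 476.9, -332.6]), array([50.7, 49.7]), 75.9)
```

Emit:
jog_arm(
  motion=[
    [0,0,-0.3,0,255],
    [0,0,-0.5,0,255],
    [0,0,-0.5,0,255],
    [0,0,-0.4,0,255],
    [0,0,-0.2,0,255],
    [0,0,0,0,255],
    [0,0,0,0,255],
  ],
)

```text
t: 19.88
tcp_pos: [0.4767, -0.3335, -0.0137]
tool_rot: [0.789, 0.615, 0.008, -0.005]
force: [0.6, 0.8, -1.6]
finger_gap: 0.575
```

```bash
python3 stk.py pics/w21.png red,.05
```

```text
t 19.8833 tcp [ 476.7 -333.5  -13.7] F [ 0.6  0.8 -1.6] gap 0.5749559671713083 jawyaw -14.1 zaxis [ 0.006  0.017 -1.   ]
red 13416 [258 224 128 116] z 0.0503 (array([ 477. , -332.7]), array([50.8, 50.1]), 75.6)
```

View pics/w21.png

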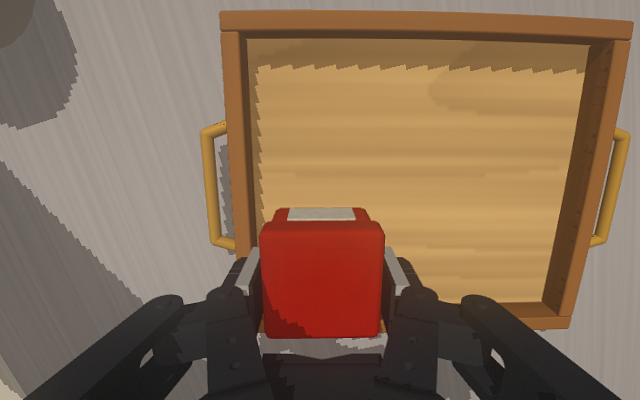

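Emit:
jog_arm(
  motion=[
    [0,0,-0.12,0,255],
    [0,0,-0.12,0,255],
    [0,0,-0.08,0,255],
  ],
)

```text
t: 20.18
tcp_pos: [0.4768, -0.3336, -0.0149]
tool_rot: [0.789, 0.615, 0.008, -0.005]
force: [-1.0, 1.5, 2.1]
finger_gap: 0.582
```

Contact is felt. I'll press down slightly more, then release gradually.

Emit:
jog_arm(
  motion=[
    [0,0,-0.1,0,255],
    [0,0,0,0,105],
    [0,0,0,0,95],
    [0,0,0,0,85],
    [0,0,0,0,80],
    [0,0,0,0,80],
  ],
)

```text
t: 20.68
tcp_pos: [0.4781, -0.3349, -0.0142]
tool_rot: [0.789, 0.615, 0.008, -0.002]
force: [-0.6, -0.0, -0.1]
finger_gap: 0.686
```

```bash
python3 stk.py pics/w22.png red,.05
```

```text
t 20.6833 tcp [ 478.1 -334.9  -14.2] F [-0.6 -0.  -0.1] gap 0.6864344144335927 jawyaw -14.1 zaxis [ 0.01   0.014 -1.   ]
red 13125 [255 223 127 113] z 0.0489 (array([ 476.9, -332.6]), array([50.3, 50.1]), 76.1)
```

View pics/w22.png

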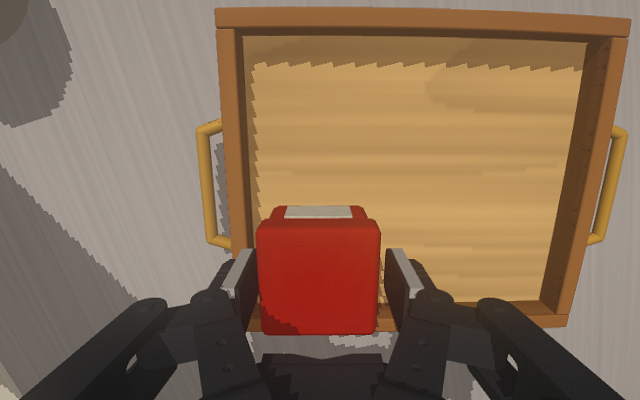

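Red stands flat at (477,-333), inside the tray's near-left corner in the wrist view (318,275). Going back for blue, turning the jaws across its short side.

Emit:
jog_arm(
  motion=[
    [0,0,1,0,75],
    [0,0,2,0,50],
    [0,0,3,0,20],
    [0,0,3,0,0],
    [0,0.5,3,4,0],
    [0,1.5,2,7,0],
    [0.1,2.5,1,7,0],
    [0.1,3,0,7,0],
    [0.1,3,0,7,0],
    [0.1,3,0,7,0],
  ],
)

```text
t: 21.57
tcp_pos: [0.4833, -0.2033, 0.149]
tool_rot: [0.532, 0.847, 0.004, 0.002]
force: [0.8, -0.5, 1.4]
finger_gap: 1.0
```

Emit:
jog_arm(
  motion=[
    [0.1,3,0,7,0],
    [0.1,3,0,7,0],
    [0.1,3,0,7,0],
    [0.1,3,0,7,0],
    [0.1,3,0,7,0],
    [0.1,2.5,0,7,0],
    [0,1.5,0,7,0],
    [0,0.8,0,5,0],
    [0,0,0,0,0],
    [0,0,0,0,0],
  ],
)

```text
t: 22.4
tcp_pos: [0.487, 0.0104, 0.1574]
tool_rot: [0.072, 0.997, 0.006, 0.004]
force: [0.6, -1.1, -0.1]
finger_gap: 1.002
```

```bash
python3 stk.py pics/w23.png blue,.12 green,.075
```

```text
t 22.4 tcp [487.   10.4 157.4] F [ 0.6 -1.1 -0.1] gap 1.0015711418749964 jawyaw 81.7 zaxis [ 0.008  0.012 -1.   ]
blue 8032 [256 156  77 117] z 0.1209 (array([488.5,  -9.2]), array([83.7, 50.9]), -11.1)
green 1010 [264 133  75  76] z 0.0759 (array([464.3,  -2.8]), array([58.2, 57.1]), -14.2)
green 539 [257 268  57  22] z 0.076 (array([559.6, -31.8]), array([48.7, 17.1]), 77.2)
```

View pics/w23.png

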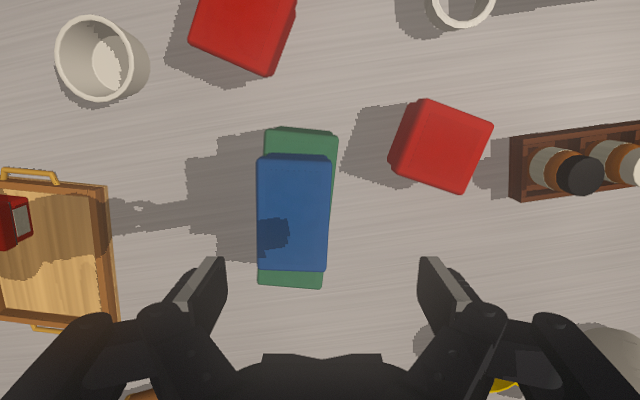

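Emit:
jog_arm(
  motion=[
    [0.1,-0.7,0,-1.4,0],
    [0.05,-0.7,0,-1.4,0],
    [0,-0.5,0,0,0],
    [0,0,0,0,0],
    [0,0,0,0,0],
  ],
)

```text
t: 22.87
tcp_pos: [0.4894, -0.0148, 0.158]
tool_rot: [0.104, 0.995, 0.006, 0.005]
force: [0.5, -0.0, 1.2]
finger_gap: 1.001
```

```bash
python3 stk.py pics/w24.png blue,.12 green,.075
```

```text
t 22.8667 tcp [489.4 -14.8 158. ] F [ 0.5 -0.   1.2] gap 1.0010673556239817 jawyaw 78.0 zaxis [ 0.011  0.01  -1.   ]
blue 8145 [288 147  78 117] z 0.1209 (array([488.6,  -9.8]), array([83.9, 51.4]), -11.0)
green 699 [292 125  74  26] z 0.076 (array([443.8,   2.5]), array([56.4, 17.2]), 74.8)
green 714 [289 248  67  34] z 0.0759 (array([554. , -26.2]), array([57.6, 30.6]), 76.2)
```

Emit:
jog_arm(
  motion=[
    [0,0.25,-0.5,0.5,0],
    [0,0.2,-1,0.4,0],
    [0,0,-1.5,0,0],
    [0,0,-1.8,0,0],
    [0,0,-1.8,0,0],
    [0,0,-1.4,0,0],
    [0,0,-0.8,0,0],
    [0,0,-0.3,0,0],
    [0,0,0,0,0],
    [0,0,0,0,0],
  ],
)

```text
t: 23.75
tcp_pos: [0.49, -0.0091, 0.062]
tool_rot: [0.095, 0.995, 0.006, 0.006]
force: [0.3, -0.7, 0.4]
finger_gap: 1.002
```

```bash
python3 stk.py pics/w25.png blue,.12 green,.075
```

```text
t 23.75 tcp [490.   -9.1  62. ] F [ 0.3 -0.7  0.4] gap 1.0024194839127831 jawyaw 79.1 zaxis [ 0.013  0.011 -1.   ]
blue 20647 [254 181 133 179] z 0.121 (array([487.6,  -9.6]), array([82.1, 51.4]), -11.4)
green 2624 [268 139 115  43] z 0.076 (array([444.9,   2. ]), array([57.4, 19.9]), 74.9)
```

View pics/w25.png

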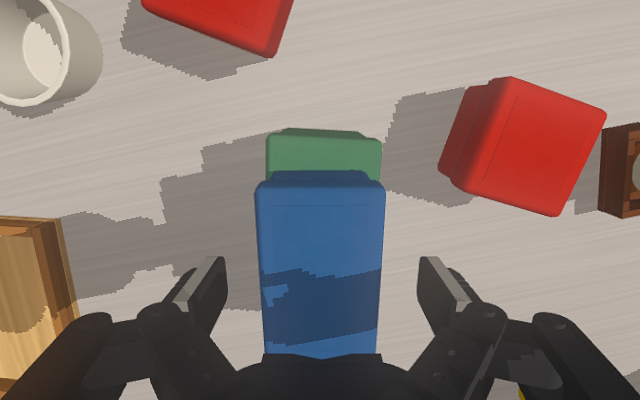

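Blue (255–383, 180–355) is centred between the pads. I'm going down 8 mm and closing.

Emit:
jog_arm(
  motion=[
    [0,0,-0.4,0,0],
    [0,0,-0.3,0,20],
    [0,0,-0.1,0,40],
    [0,0,0,0,60],
    [0,0,0,0,75],
    [0,0,0,0,85],
    [0,0,0,0,85],
  ],
)

```text
t: 24.38
tcp_pos: [0.4925, -0.0097, 0.0562]
tool_rot: [0.095, 0.995, 0.005, 0.009]
force: [0.9, -0.2, 0.1]
finger_gap: 0.663
```

```bash
python3 stk.py pics/w26.png blue,.12 green,.075
```

```text
t 24.3833 tcp [492.5  -9.7  56.2] F [ 0.9 -0.2  0.1] gap 0.663355921087292 jawyaw 79.1 zaxis [ 0.02   0.009 -1.   ]
blue 21990 [250 179 141 181] z 0.121 (array([486.2,  -9.3]), array([79.1, 52.1]), -11.1)
green 2731 [266 136 120  44] z 0.076 (array([444.8,   2. ]), array([57.4, 19.5]), 74.6)
```

View pics/w26.png

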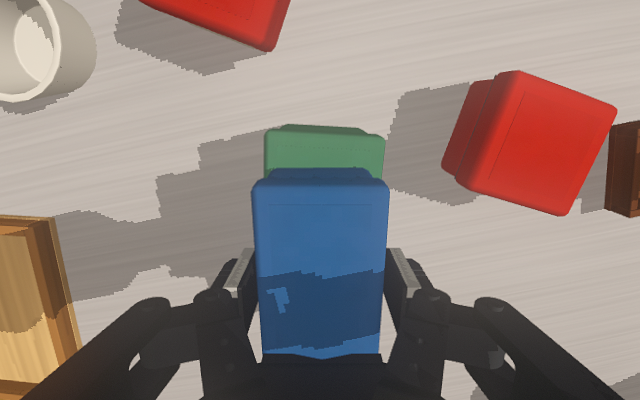

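Emit:
jog_arm(
  motion=[
    [-0.1,0,0,0,95],
    [0,0,0,0,105],
    [0,0,0,0,255],
    [0,0,0,0,255],
    [0,0,0,0,255],
  ],
  squeeze=45,
)

```text
t: 24.85
tcp_pos: [0.4914, -0.0098, 0.0566]
tool_rot: [0.095, 0.995, 0.005, 0.01]
force: [0.8, 0.9, 0.6]
finger_gap: 0.602
```

Emit:
jog_arm(
  motion=[
    [0,0,0.3,0,255],
    [0,0,0.7,0,255],
    [0,0,1.2,0,255],
    [0,0,1.5,0,255],
    [0,0,1.5,0,255],
    [0,0,1,0,255],
    [0,0,0.3,0,255],
    [0,0,0,0,255],
  ],
)

```text
t: 25.52
tcp_pos: [0.4885, -0.0089, 0.1247]
tool_rot: [0.095, 0.995, 0.006, 0.007]
force: [-0.1, -0.4, -1.6]
finger_gap: 0.601
```

```bash
python3 stk.py pics/w27.png blue,.187 green,.075
python3 - <<'E'
from station import *
from h import *
d=snapshot("scene");cv2.imwrite("pics/s4.png",cv2.resize(d["img"][120:380,180:430,::-1],None,fx=2.3,fy=2.3))
E
```

```text
t 25.5167 tcp [488.5  -8.9 124.7] F [-0.1 -0.4 -1.6] gap 0.600688320750587 jawyaw 79.1 zaxis [ 0.014  0.01  -1.   ]
blue 21730 [253 180 139 180] z 0.1892 (array([482.9,  -7.9]), array([78.3, 51.6]), -11.2)
green 2100 [279 133  87  37] z 0.076 (array([4.49e+02, 2.00e-01]), array([59.7, 24. ]), 79.5)
```

View pics/s4.png

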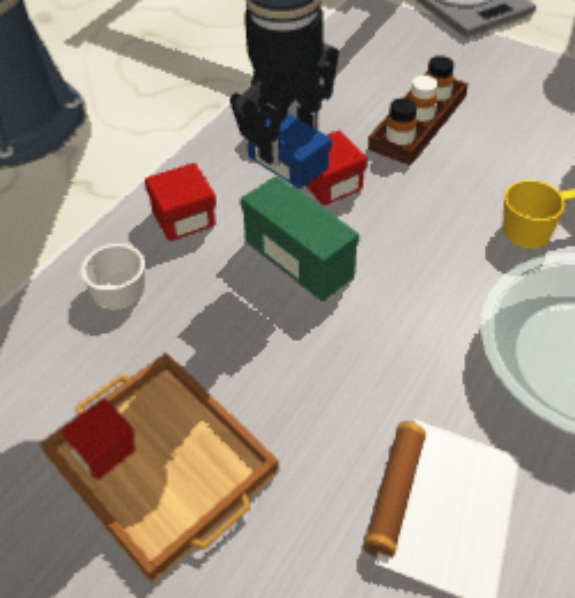

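Emit:
jog_arm(
  motion=[
    [0.2,-0.8,0,-0.3,255],
    [0.4,-1.6,0,-0.3,255],
    [0.5,-2.4,0,-0.3,255],
    [0.6,-3,0,-0.3,255],
    [0.6,-3,0,-0.3,255],
    [0.6,-3,0,-0.3,255],
    [0.6,-3,0,-0.3,255],
    [0.6,-3,0,-0.3,255],
    [0.6,-3,0,-0.3,255],
    [0.6,-3,0,-0.3,255],
  ],
)

```text
t: 26.45
tcp_pos: [0.5329, -0.2735, 0.1143]
tool_rot: [0.119, 0.993, 0.01, -0.005]
force: [0.5, -0.3, -1.6]
finger_gap: 0.595
```

Emit:
jog_arm(
  motion=[
    [0.6,-3,0,0,255],
    [0.5,-2,0,0,255],
    [0.2,-1,0,0,255],
    [0,-0.5,0,0,255],
    [0,0,0,0,255],
    [0,0,0,0,255],
  ],
)

```text
t: 26.95
tcp_pos: [0.5429, -0.3504, 0.1069]
tool_rot: [0.124, 0.992, 0.011, -0.008]
force: [0.5, 0.5, -1.4]
finger_gap: 0.602
```

```bash
cat > loc.py <<'E'
# tin extents in tray-local coordinates from the wrist view: name,ztop
from station import *
from h import *
import sys
s=sense();T=s["tcp_pos"];M=R.from_quat(s["tool_rot"]).as_matrix()
print("t",s["t"],"tcp",(T*1000).round(1),"F",s["force"].round(1),"gap",s["finger_gap"],"jawyaw",np.degrees(np.arctan2(M[1,1],M[0,1])).round(1),"zaxis",M[:,2].round(3))
d=snapshot(sys.argv[2]);cv2.imwrite(sys.argv[1],d["img"][:,:,::-1])
P=pts(d);z=P[...,2];hh,ss,vv=[hsv(d)[...,i].astype(int) for i in range(3)]
reg=np.hypot(P[...,0]-.53,P[...,1]+.313)<.2
C=dict(red=((hh<8)|(hh>172))&(ss>150),blue=(hh>100)&(hh<125)&(ss>100),green=(hh>65)&(hh<95)&(ss>80),wood=(ss>90)&(hh<25)&(hh>5))
g=np.radians(-14.2);ex=np.array([np.cos(g),np.sin(g)]);ey=np.array([-ex[1],ex[0]])
for a in sys.argv[3:]:
    nm,zt=a.split(",")[:2];zt=float(zt)
    m=C[nm]&(abs(z-zt)<(.003 if nm=="wood" else .007))&reg
    if m.sum()<50: print(nm,"few");continue
    k,l,st,_=cv2.connectedComponentsWithStats(cv2.dilate(m.astype(np.uint8),np.ones((3,3))));i=1+np.argmax(st[1:,4]);q=P[(l==i)&m]
    r=q[:,:2]*1000-[529.5,-311.3];c=np.linalg.lstsq(np.c_[q[:,:2]-q[:,:2].mean(0),np.ones(len(q))],q[:,2],rcond=None)[0]
    print(nm,len(q),"z",np.median(q[:,2]).round(4),"x",np.percentile(r@ex,[.3,99.7]).round(1),"y",np.percentile(r@ey,[.3,99.7]).round(1),rect(q[:,:2]),"slope",c[:2].round(3))
E
python3 loc.py pics/w28.png wrist blue,.19 red,.049 wood,.022 wood,.006
```

```text
t 26.95 tcp [ 542.9 -350.4  106.9] F [ 0.5  0.5 -1.4] gap 0.6016492645598146 jawyaw 75.8 zaxis [-0.013  0.025 -1.   ]
blue few
red 4848 z 0.0489 x [-70.2 -21.4] y [-58.3  -9.4] (array([ 476.8, -332.8]), array([49.4, 49.1]), 75.6) slope [-0.004  0.   ]
wood 5585 z 0.0228 x [-87.6  86.6] y [-75.7  75.5] (array([ 529.2, -311.3]), array([175., 152.]), -14.3) slope [-0.001  0.   ]
wood 14583 z 0.0069 x [-79.7  79.5] y [-68.2  68.3] (array([ 530. , -311.2]), array([161.2, 137.4]), -14.0) slope [-0.001  0.002]
```

View pics/w28.png

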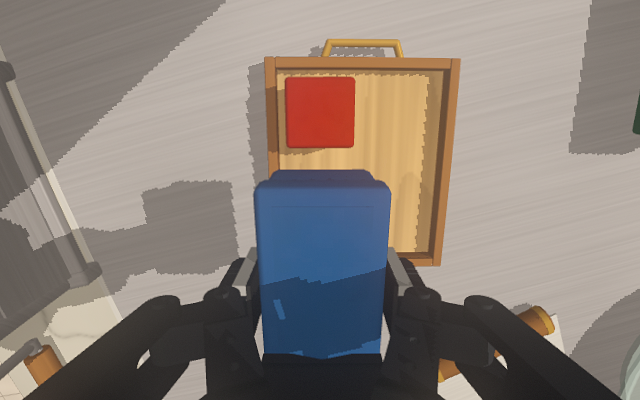

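```bash
python3 loc.py pics/w29.png wrist blue,.171
```

```text
t 27.0 tcp [ 542.7 -349.9  106.9] F [-0.2  0.4 -2.2] gap 0.601613965101886 jawyaw 75.8 zaxis [-0.014  0.025 -1.   ]
blue 20788 z 0.1716 x [-19.5  55.6] y [-60.   -9.6] (array([ 539.4, -349.6]), array([78.2, 51.5]), -14.4) slope [-0.03  0.02]
```

Emit:
jog_arm(
  motion=[
    [0.3,0,-0.5,0,255],
    [0.3,-0.1,-1,0,255],
    [0,0,-1.3,0,255],
    [0,0,-1.5,0,255],
    [0,0,-1.2,0,255],
    [0,0,-0.7,0,255],
    [0,0,-0.3,0,255],
    [0,0,0,0,255],
    [0,0,0,0,255],
  ],
)

```text
t: 27.8
tcp_pos: [0.551, -0.3423, 0.0372]
tool_rot: [0.119, 0.993, 0.013, -0.009]
force: [0.3, -0.1, -2.6]
finger_gap: 0.601
```

```bash
python3 loc.py pics/w30.png wrist blue,.104 red,.049
```

```text
t 27.8 tcp [ 551.  -342.3   37.2] F [ 0.3 -0.1 -2.6] gap 0.6012543287717425 jawyaw 76.3 zaxis [-0.015  0.027 -1.   ]
blue 20359 z 0.1019 x [-13.   61.8] y [-50.8  -0.4] (array([ 547.6, -342.2]), array([77.4, 51.8]), -13.8) slope [-0.031  0.024]
red 9793 z 0.049 x [-70.2 -21.5] y [-58.5  -9.5] (array([ 476.6, -333.1]), array([49.8, 49.1]), 76.3) slope [-0.001  0.001]
```

Emit:
jog_arm(
  motion=[
    [-0.1,-0.4,0,-0.4,255],
    [-0.1,-0.35,0,0,255],
    [0,0,0,0,255],
    [0,0,0,0,255],
    [0,0,0,0,255],
  ],
)

```text
t: 28.27
tcp_pos: [0.5503, -0.3528, 0.0403]
tool_rot: [0.123, 0.992, 0.011, -0.006]
force: [-0.2, -0.2, -1.7]
finger_gap: 0.598
```

```bash
python3 loc.py pics/w31.png wrist blue,.104 red,.049
```

```text
t 28.2667 tcp [ 550.3 -352.8   40.3] F [-0.2 -0.2 -1.7] gap 0.5984535027589165 jawyaw 75.8 zaxis [-0.01   0.023 -1.   ]
blue 20539 z 0.105 x [-11.6  63.5] y [-61.  -10.5] (array([ 546.5, -352.6]), array([77.5, 52.1]), -14.2) slope [-0.026  0.02 ]
red 9534 z 0.049 x [-70.3 -21.4] y [-58.5  -9.8] (array([ 476.7, -333.2]), array([49.6, 49.2]), 76.0) slope [-0.001  0.002]
```

Emit:
jog_arm(
  motion=[
    [-0.05,0.12,-0.4,0,255],
    [0,0,-0.7,0,255],
    [0,0,-0.7,0,255],
    [0,0,-0.5,0,255],
    [0,0,-0.2,0,255],
    [0,0,0,0,255],
    [0,0,0,0,255],
  ],
)

```text
t: 28.9
tcp_pos: [0.5492, -0.3506, 0.0118]
tool_rot: [0.123, 0.992, 0.011, -0.007]
force: [0.3, -0.3, -1.2]
finger_gap: 0.597
```

```bash
python3 loc.py pics/w32.png wrist blue,.08 red,.049
```

```text
t 28.9 tcp [ 549.2 -350.6   11.8] F [ 0.3 -0.3 -1.2] gap 0.5972552800339134 jawyaw 75.9 zaxis [-0.011  0.024 -1.   ]
blue 20424 z 0.0764 x [-13.4  61.9] y [-59.1  -8.7] (array([ 545.7, -350.4]), array([78.3, 51.7]), -14.7) slope [-0.027  0.021]
red 13554 z 0.049 x [-70.4 -21.5] y [-58.6  -9.8] (array([ 476.6, -333.2]), array([49.7, 49.7]), 76.4) slope [0.001 0.002]
```

View pics/w32.png

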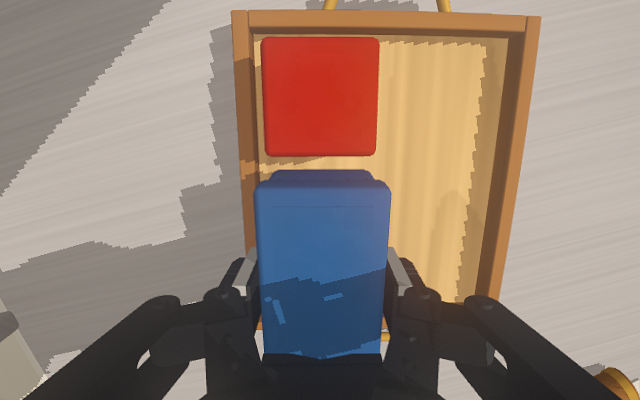

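Emit:
jog_arm(
  motion=[
    [0,0,-0.3,0,255],
    [0,0,-0.5,0,255],
    [0,0,-0.5,0,255],
    [0,0,-0.4,0,255],
    [0,0,-0.2,0,255],
    [0,0,0,0,255],
    [0,0,0,0,255],
  ],
)

```text
t: 29.53
tcp_pos: [0.5496, -0.351, -0.0089]
tool_rot: [0.123, 0.992, 0.011, -0.007]
force: [-0.3, -0.1, -1.5]
finger_gap: 0.602
```

```bash
python3 loc.py pics/w33.png wrist blue,.055 red,.049
```

```text
t 29.5333 tcp [ 549.6 -351.    -8.9] F [-0.3 -0.1 -1.5] gap 0.6018131277054255 jawyaw 75.9 zaxis [-0.01   0.023 -1.   ]
blue 20618 z 0.0558 x [-13.1  62.4] y [-59.4  -8.9] (array([ 545.8, -350.6]), array([78.1, 51.8]), -14.1) slope [-0.026  0.02 ]
red 18552 z 0.049 x [-70.5 -21.4] y [-58.6  -9.9] (array([ 476.4, -333.2]), array([50. , 49.8]), 75.7) slope [0.    0.002]
```

Emit:
jog_arm(
  motion=[
    [0,0,-0.15,0,255],
    [0,0,-0.15,0,255],
    [0,0,-0.1,0,255],
  ],
)

```text
t: 29.83
tcp_pos: [0.5497, -0.3512, -0.0112]
tool_rot: [0.123, 0.992, 0.011, -0.006]
force: [-2.0, 2.2, 7.5]
finger_gap: 0.602
```

Emit:
jog_arm(
  motion=[
    [0,0,-0.05,0,255],
    [0,0,0,0,100],
    [0,0,0,0,92],
    [0,0,0,0,84],
    [0,0,0,0,78],
    [0,0,0,0,78],
  ],
)

```text
t: 30.33
tcp_pos: [0.5512, -0.3524, -0.0099]
tool_rot: [0.123, 0.992, 0.009, -0.005]
force: [-0.4, -0.7, -0.4]
finger_gap: 0.696
```

```bash
python3 loc.py pics/w34.png wrist blue,.052 red,.049
```

```text
t 30.3333 tcp [ 551.2 -352.4   -9.9] F [-0.4 -0.7 -0.4] gap 0.6958750530237425 jawyaw 75.9 zaxis [-0.007  0.02  -1.   ]
blue 20817 z 0.052 x [-13.1  65.5] y [-59.1  -8.8] (array([ 547.6, -350.6]), array([81.4, 51.6]), -14.6) slope [0.003 0.003]
red 19132 z 0.049 x [-70.6 -21.4] y [-58.6  -9.9] (array([ 476.6, -333.1]), array([50.2, 50.1]), -14.0) slope [0.001 0.003]
```

View pics/w34.png

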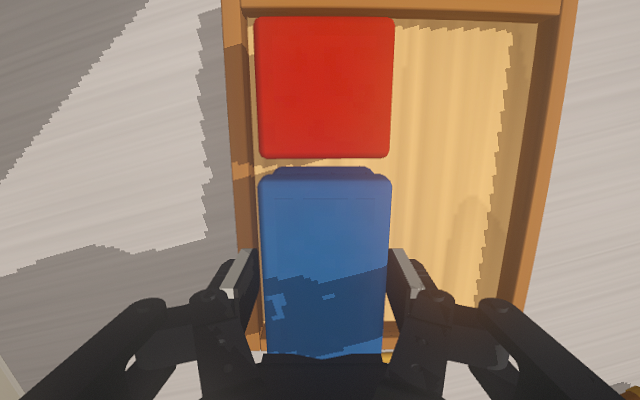

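Blue sits flat in line with red. Red is at (325,85) in this view, with about an 8 mm gap. Now the green tin.

Emit:
jog_arm(
  motion=[
    [0,0,1,0,70],
    [0,0,2,0,45],
    [0,0,3,0,20],
    [0,0,3,0,0],
    [0,0.8,2,0,0],
    [-0.3,1.6,1,0,0],
    [-0.4,2.4,0,0,0],
    [-0.5,3,0,0,0],
    [-0.5,3,0,0,0],
    [-0.5,3,0,0,0],
  ],
)

```text
t: 31.22
tcp_pos: [0.5311, -0.2192, 0.1227]
tool_rot: [0.127, 0.992, 0.005, 0.002]
force: [0.4, 0.8, -0.1]
finger_gap: 1.0
```

Emit:
jog_arm(
  motion=[
    [-0.5,3,0,0,0],
    [-0.5,3,0,0,0],
    [-0.5,3,0,0,0],
    [-0.5,3,0,0,0],
    [-0.5,3,0,0,0],
    [-0.3,2.5,0,0,0],
    [-0.2,1.6,0,0,0],
    [0,0.8,0,0,0],
    [0,0,0,0,0],
    [0,0,0,0,0],
  ],
)

```text
t: 32.05
tcp_pos: [0.4977, -0.0062, 0.1314]
tool_rot: [0.125, 0.992, 0.005, 0.006]
force: [-0.6, 0.1, -0.0]
finger_gap: 1.004
```

```bash
python3 stk.py pics/w35.png green,.075
```

```text
t 32.05 tcp [497.7  -6.2 131.4] F [-0.6  0.1 -0. ] gap 1.0036808723621893 jawyaw 75.7 zaxis [ 0.014  0.007 -1.   ]
green 11532 [272 118  82 173] z 0.076 (array([502.1, -12.9]), array([136.4,  58.6]), -14.1)
```

View pics/w35.png

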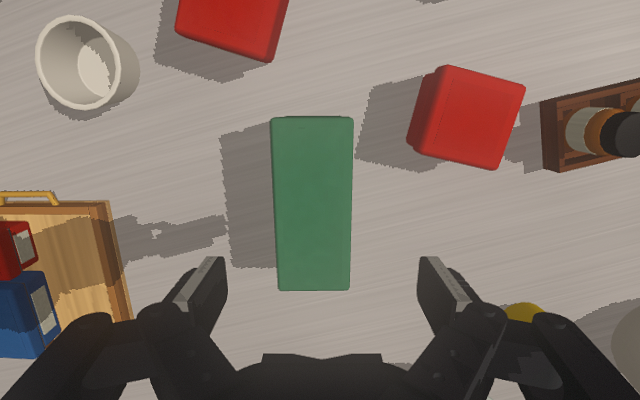

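Emit:
jog_arm(
  motion=[
    [0.2,-0.35,-0.5,0,0],
    [0.2,-0.3,-1,0,0],
    [0,0,-1.5,0,0],
    [0,0,-1.8,0,0],
    [0,0,-1.8,0,0],
    [0,0,-1.5,0,0],
    [0,0,-1,0,0],
    [0,0,-0.4,0,0],
    [0,0,0,0,0],
    [0,0,0,0,0],
  ],
)

```text
t: 32.93
tcp_pos: [0.5074, -0.0269, 0.0266]
tool_rot: [0.133, 0.991, 0.003, 0.009]
force: [0.4, -0.2, 1.0]
finger_gap: 1.0
```

```bash
python3 stk.py pics/w36.png green,.075
```

```text
t 32.9333 tcp [507.4 -26.9  26.6] F [ 0.4 -0.2  1. ] gap 1.0004979734097585 jawyaw 74.7 zaxis [ 0.018  0.004 -1.   ]
green 32821 [275  92 149 277] z 0.0761 (array([499.6, -13. ]), array([132.2,  58.9]), -14.0)
```

View pics/w36.png

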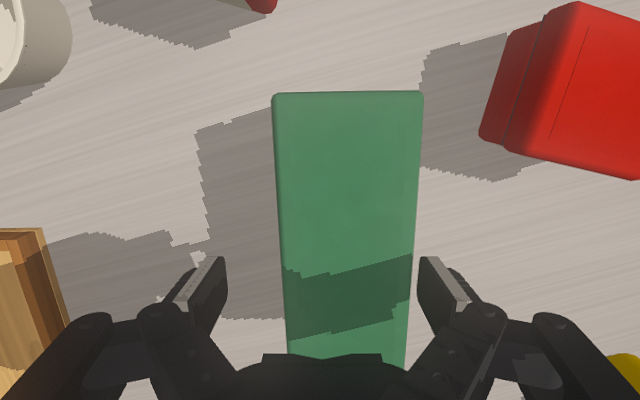

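Arm overshot in y: green is right of centre at (348,230). I'll correct that before going lower.

Emit:
jog_arm(
  motion=[
    [-0.2,0.6,0.1,0.5,0],
    [-0.2,0.6,0.1,0.5,0],
    [0,0,0,0,0],
    [0,0,0,0,0],
    [0,0,0,0,0],
  ],
)

```text
t: 33.4
tcp_pos: [0.5048, -0.0141, 0.0315]
tool_rot: [0.123, 0.992, 0.003, 0.012]
force: [0.6, -0.6, -0.6]
finger_gap: 1.0
```

```bash
python3 stk.py pics/w37.png green,.075
```

```text
t 33.4 tcp [504.8 -14.1  31.5] F [ 0.6 -0.6 -0.6] gap 0.9998261523080216 jawyaw 75.9 zaxis [ 0.024  0.003 -1.   ]
green 28518 [252 109 142 251] z 0.0761 (array([495.3, -11.5]), array([123.5,  59.2]), -14.6)
```

Emit:
jog_arm(
  motion=[
    [-0.1,0.1,-0.4,0,0],
    [0,0,-0.7,0,0],
    [0,0,-0.7,0,0],
    [0,0,-0.4,0,20],
    [0,0,-0.2,0,35],
    [0,0,0,0,45],
    [0,0,0,0,50],
    [0,0,0,0,50],
  ],
)

```text
t: 34.12
tcp_pos: [0.5037, -0.013, 0.0043]
tool_rot: [0.123, 0.992, 0.003, 0.011]
force: [0.6, 0.5, 0.4]
finger_gap: 0.802
```

```bash
python3 stk.py pics/w38.png green,.075
```

```text
t 34.1167 tcp [503.7 -13.    4.3] F [0.6 0.5 0.4] gap 0.8024040037182122 jawyaw 75.9 zaxis [ 0.023  0.003 -1.   ]
green 36893 [232 115 178 251] z 0.076 (array([483.8,  -8.8]), array([100.5,  59.6]), -14.4)
```

View pics/w38.png

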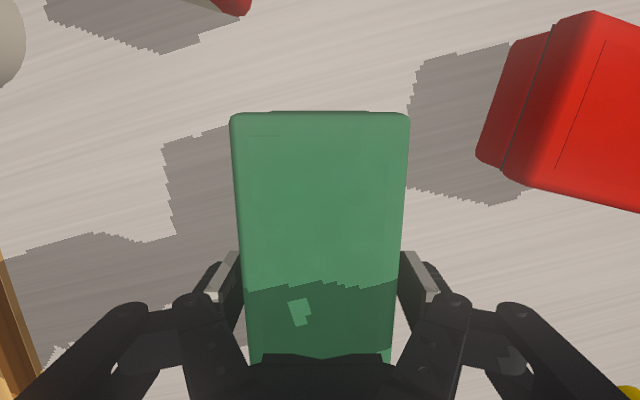

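Emit:
jog_arm(
  motion=[
    [0,0,0.2,0,60],
    [0,0,0,0,70],
    [0,0,0,0,80],
    [0,0,0,0,255],
    [0,0,0,0,255],
    [0,0,0,0,255],
  ],
  squeeze=70,
)

```text
t: 34.67
tcp_pos: [0.504, -0.0132, 0.0072]
tool_rot: [0.123, 0.992, 0.003, 0.012]
force: [-1.1, -0.3, -1.0]
finger_gap: 0.687
```

```bash
python3 stk.py pics/w39.png green,.075
python3 - <<'E'
from station import *
from h import *
T=sense()["tcp_pos"];d=snapshot("wrist");P=pts(d)
for r in range(246,275,4): print(r,[((P[r,c]-T)*1000).round(0).astype(int).tolist() for c in (396,402,408,414)])
E
```

```text
t 34.6667 tcp [504.  -13.2   7.2] F [-1.1 -0.3 -1. ] gap 0.6870617098273979 jawyaw 75.9 zaxis [ 0.024  0.003 -1.   ]
green 35876 [238 114 173 251] z 0.0761 (array([485.4,  -8.6]), array([103.2,  59.4]), -14.0)
246 [[-17, 32, 70], [24, 46, -6], [25, 50, -5], [26, 54, -6]]
250 [[-14, 32, 68], [-3, 38, 49], [28, 50, -6], [29, 53, -7]]
254 [[-13, 32, 68], [-3, 37, 51], [31, 49, -6], [32, 53, -7]]
258 [[-11, 32, 69], [-4, 36, 57], [-3, 38, 56], [34, 52, -6]]
262 [[-10, 31, 69], [-4, 35, 60], [-4, 37, 61], [2, 41, 52]]
266 [[-8, 31, 69], [-4, 34, 63], [-4, 36, 64], [2, 40, 56]]
270 [[-6, 31, 68], [-4, 33, 67], [-4, 36, 67], [-3, 38, 67]]
274 [[-4, 31, 68], [-5, 33, 70], [-4, 35, 69], [-3, 37, 69]]
```

Emit:
jog_arm(
  motion=[
    [0,0,0.3,0,255],
    [0,0,0.7,0,255],
    [0,0,1.2,0,255],
    [0,0,1.8,0,255],
    [0,0,1.8,0,255],
    [0,0,1.5,0,255],
    [0,0,0.8,0,255],
    [0,0,0.3,0,255],
    [0,0,0,0,255],
  ],
)

```text
t: 35.52
tcp_pos: [0.4991, -0.0117, 0.0943]
tool_rot: [0.123, 0.992, 0.004, 0.007]
force: [-1.0, -0.1, -3.4]
finger_gap: 0.692
```

```bash
python3 stk.py pics/w40.png green,.16
python3 - <<'E'
from station import *
from h import *
d=snapshot("scene");cv2.imwrite("pics/s5.png",cv2.resize(d["img"][120:380,180:430,::-1],None,fx=2.3,fy=2.3))
E
```

```text
t 35.5167 tcp [499.1 -11.7  94.3] F [-1.  -0.1 -3.4] gap 0.6917008237253173 jawyaw 75.8 zaxis [ 0.015  0.005 -1.   ]
green 36028 [237 114 174 251] z 0.1634 (array([481.4,  -7.3]), array([103.7,  59.3]), -14.2)
```

View pics/s5.png

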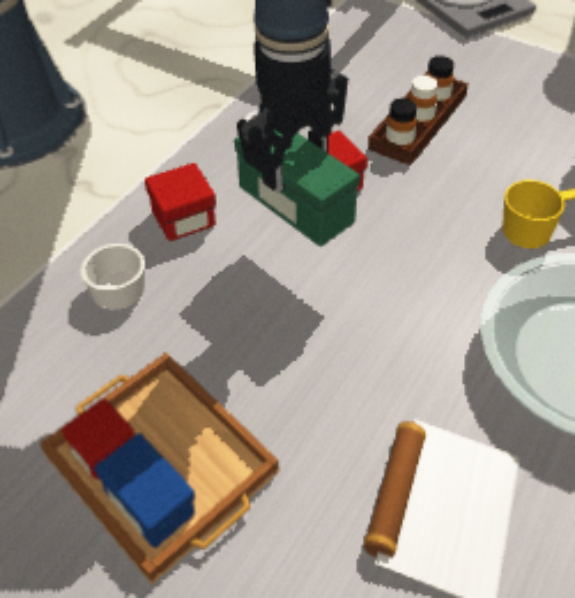

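Emit:
jog_arm(
  motion=[
    [0.1,-0.8,0.2,0,255],
    [0.3,-1.6,0.2,0,255],
    [0.4,-2.4,0.2,0,255],
    [0.5,-2.8,0.1,0,255],
    [0.5,-2.8,0.1,0,255],
    [0.5,-2.8,0.1,0,255],
    [0.5,-2.8,0.1,0,255],
    [0.4,-2.8,0.1,0,255],
    [0.4,-2.4,0,0,255],
    [0.2,-1.8,0,0,255],
  ],
)

```text
t: 36.45
tcp_pos: [0.528, -0.2498, 0.0951]
tool_rot: [0.12, 0.993, 0.007, -0.005]
force: [0.1, 0.3, -4.8]
finger_gap: 0.693
```

Emit:
jog_arm(
  motion=[
    [0.1,-1.2,0,0,255],
    [0,-0.6,0,0,255],
    [0,-0.2,0,0,255],
    [0,0,0,0,255],
    [0,0,0,0,255],
  ],
)

```text
t: 36.87
tcp_pos: [0.5265, -0.275, 0.0909]
tool_rot: [0.122, 0.992, 0.008, -0.008]
force: [0.3, -0.3, -4.9]
finger_gap: 0.689
```

```bash
python3 loc.py pics/w41.png wrist green,.16 red,.049 blue,.052 wood,.022
```

```text
t 36.8667 tcp [ 526.5 -275.    90.9] F [ 0.3 -0.3 -4.9] gap 0.6887329024843879 jawyaw 75.9 zaxis [-0.013  0.018 -1.   ]
green 33849 z 0.1607 x [-77.1  18.8] y [ 5.1 63. ] (array([ 510.6, -271.8]), array([101.9,  59.9]), -13.9) slope [-0.037  0.018]
red 3509 z 0.0489 x [-70.9 -21.8] y [-58.1 -23.2] (array([ 474.9, -339.7]), array([50.1, 35.7]), -13.6) slope [0.008 0.008]
blue 3020 z 0.0519 x [-14.1  48. ] y [-58.1 -22.2] (array([ 537.2, -354.7]), array([64.8, 36.7]), -14.0) slope [0.021 0.006]
wood 3292 z 0.0227 x [-100.7   67.7] y [-75.8  74.8] (array([ 476.2, -337.2]), array([218.4, 111. ]), -58.6) slope [0.003 0.001]
```

View pics/w41.png

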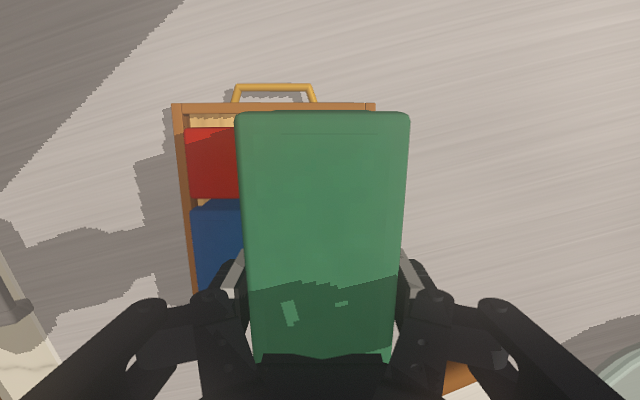

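Emit:
jog_arm(
  motion=[
    [0.2,-0.2,0,0,255],
    [0.2,-0.2,0,0,255],
    [0.1,-0.1,0,0,255],
    [0,0,0,0,255],
    [0,0,0,0,255],
  ],
)

```text
t: 37.33
tcp_pos: [0.532, -0.2755, 0.0912]
tool_rot: [0.12, 0.993, 0.009, -0.009]
force: [-0.4, 0.5, -3.7]
finger_gap: 0.689
```

```bash
python3 loc.py pics/w42.png wrist green,.16
```

```text
t 37.3333 tcp [ 532.  -275.5   91.2] F [-0.4  0.5 -3.7] gap 0.6892312625784355 jawyaw 76.2 zaxis [-0.015  0.02  -1.   ]
green 33373 z 0.161 x [-71.1  24.4] y [ 5.8 63.7] (array([ 516.4, -272.5]), array([101.4,  59.6]), -13.5) slope [-0.039  0.02 ]
```

Emit:
jog_arm(
  motion=[
    [0,-0.25,-0.3,-0.3,255],
    [0,-0.25,-0.7,0,255],
    [0,0,-1,0,255],
    [0,0,-1,0,255],
    [0,0,-0.6,0,255],
    [0,0,-0.2,0,255],
    [0,0,0,0,255],
    [0,0,0,0,255],
  ],
)

```text
t: 38.05
tcp_pos: [0.5308, -0.2804, 0.0475]
tool_rot: [0.123, 0.992, 0.01, -0.01]
force: [1.5, -0.5, -3.8]
finger_gap: 0.689
```

```bash
python3 loc.py pics/w43.png wrist green,.122 blue,.052 red,.049
```

```text
t 38.05 tcp [ 530.8 -280.4   47.5] F [ 1.5 -0.5 -3.8] gap 0.6891316231005209 jawyaw 75.9 zaxis [-0.017  0.022 -1.   ]
green 32054 z 0.1175 x [-71.4  22.7] y [ 1.  58.6] (array([ 514.8, -276.9]), array([100.9,  59.1]), -13.7) slope [-0.039  0.02 ]
blue 4185 z 0.0519 x [-14.1  38.4] y [-58.4 -15.8] (array([ 532.9, -350.4]), array([54.4, 43.5]), -13.9) slope [0.03  0.002]
red 6333 z 0.0489 x [-70.6 -21.5] y [-58.1 -16.7] (array([ 475.9, -336.3]), array([49.8, 42.1]), -14.6) slope [0.004 0.007]
```

Emit:
jog_arm(
  motion=[
    [0.15,0,0,0,255],
    [0.12,-0.05,-0.3,0,255],
    [0,0,-0.4,0,255],
    [0,0,-0.2,0,255],
    [0,0,0,0,255],
    [0,0,0,0,255],
  ],
)

```text
t: 38.6
tcp_pos: [0.5351, -0.2817, 0.0392]
tool_rot: [0.123, 0.992, 0.009, -0.008]
force: [0.7, 0.7, -3.6]
finger_gap: 0.691
```

```bash
python3 loc.py pics/w44.png wrist green,.108 blue,.052 red,.049
```

```text
t 38.6 tcp [ 535.1 -281.7   39.2] F [ 0.7  0.7 -3.6] gap 0.6905307176164902 jawyaw 75.9 zaxis [-0.014  0.02  -1.   ]
green 32533 z 0.109 x [-65.2  28.9] y [ 0.6 58.5] (array([ 519.8, -278.8]), array([101.2,  59.9]), -13.9) slope [-0.039  0.02 ]
blue 4948 z 0.0519 x [-14.   38.6] y [-58.3 -14.1] (array([ 533.5, -349.5]), array([54.9, 45.2]), -13.9) slope [0.023 0.   ]
red 7380 z 0.0489 x [-70.5 -21.7] y [-58.1 -14.7] (array([ 476.1, -334.3]), array([49.4, 46.6]), -14.5) slope [0.004 0.006]
```

View pics/w44.png

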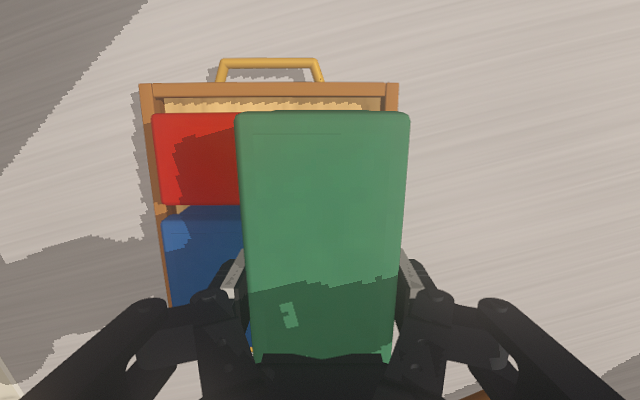

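Emit:
jog_arm(
  motion=[
    [0,0,-0.3,0,255],
    [0,0,-0.5,0,255],
    [0,0,-0.5,0,255],
    [0,0,-0.4,0,255],
    [0,0,-0.2,0,255],
    [0,0,0,0,255],
    [0,0,0,0,255],
  ],
)

```text
t: 39.23
tcp_pos: [0.5349, -0.2816, 0.0179]
tool_rot: [0.123, 0.992, 0.009, -0.009]
force: [-0.3, 0.2, -3.1]
finger_gap: 0.692
```

```bash
python3 loc.py pics/w45.png wrist green,.088 blue,.052 red,.049
```

```text
t 39.2333 tcp [ 534.9 -281.6   17.9] F [-0.3  0.2 -3.1] gap 0.6921433124770565 jawyaw 75.9 zaxis [-0.015  0.02  -1.   ]
green 31482 z 0.0876 x [-63.2  28.8] y [ 0.7 58.6] (array([ 520.7, -279. ]), array([99.1, 59.9]), -14.1) slope [-0.039  0.02 ]
blue 5280 z 0.0519 x [-14.   24.8] y [-58.2  -9.1] (array([ 526.8, -345.4]), array([50.7, 40.1]), 76.6) slope [ 0.039 -0.01 ]
red 10508 z 0.0489 x [-70.5 -21.9] y [-58.   -9.9] (array([ 476.9, -333.2]), array([50.1, 49.2]), -14.5) slope [ 0.002 -0.   ]
```

View pics/w45.png

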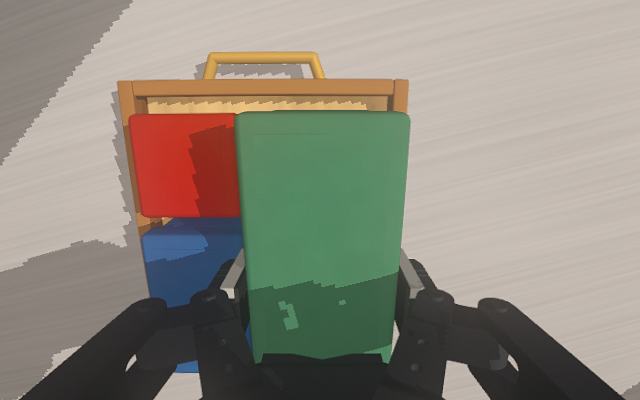

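Emit:
jog_arm(
  motion=[
    [0,0,-0.15,0,255],
    [0,0,-0.15,0,255],
    [0,0,-0.12,0,255],
  ],
)

```text
t: 39.53
tcp_pos: [0.5347, -0.2817, 0.0155]
tool_rot: [0.122, 0.992, 0.009, -0.009]
force: [-4.0, 2.7, 7.5]
finger_gap: 0.693
```

Emit:
jog_arm(
  motion=[
    [0,0,-0.1,0,255],
    [0,0,-0.1,0,255],
  ],
  squeeze=25,
)

```text
t: 39.7
tcp_pos: [0.535, -0.2818, 0.0158]
tool_rot: [0.122, 0.992, 0.008, -0.008]
force: [-2.9, 2.3, 1.7]
finger_gap: 0.688
```

Emit:
jog_arm(
  motion=[
    [0,0,-0.2,0,255],
    [0,0,-0.2,0,255],
    [0,0,-0.2,0,255],
  ],
)

```text
t: 39.95
tcp_pos: [0.5345, -0.2817, 0.0152]
tool_rot: [0.122, 0.992, 0.008, -0.008]
force: [-5.7, 4.4, 11.8]
finger_gap: 0.694
```

```bash
python3 loc.py pics/w46.png wrist green,.083 red,.049
```

```text
t 39.95 tcp [ 534.5 -281.7   15.2] F [-5.7  4.4 11.8] gap 0.6935465393336879 jawyaw 76.0 zaxis [-0.013  0.017 -1.   ]
green 31806 z 0.0847 x [-64.2  28.1] y [ 0.7 58.5] (array([ 520.2, -278.9]), array([98.4, 60. ]), -14.0) slope [-0.028  0.015]
red 11020 z 0.0489 x [-70.6 -21.4] y [-58.1  -9.5] (array([ 476.8, -333.1]), array([50. , 49.8]), 75.4) slope [ 0.002 -0.003]
```

Emit:
jog_arm(
  motion=[
    [0,0,-0.25,0,255],
    [0,0,-0.25,0,255],
    [0,0,-0.25,0,255],
  ],
)

```text
t: 40.25
tcp_pos: [0.5344, -0.2817, 0.0149]
tool_rot: [0.121, 0.993, 0.007, -0.007]
force: [-6.3, 3.4, 15.0]
finger_gap: 0.691
```

```bash
python3 loc.py pics/w47.png wrist green,.083 red,.049
```

```text
t 40.25 tcp [ 534.4 -281.7   14.9] F [-6.3  3.4 15. ] gap 0.6913107358092807 jawyaw 76.0 zaxis [-0.011  0.015 -1.   ]
green 31811 z 0.0843 x [-64.6  27.7] y [ 0.8 58.6] (array([ 518.9, -278.4]), array([100.8,  60. ]), -14.2) slope [-0.025  0.013]
red 11034 z 0.0489 x [-70.5 -21.9] y [-58.2  -9.4] (array([ 476.5, -333. ]), array([50. , 49.2]), 76.0) slope [ 0.001 -0.004]
```

Emit:
jog_arm(
  motion=[
    [0,0,-0.2,0,82],
    [0,0,-0.2,0,80],
    [0,0,-0.1,0,79],
    [0,0,0,0,78],
    [0,0,0,0,77],
    [0,0,0,0,76],
    [0,0,0,0,74],
  ],
  squeeze=20,
)

```text
t: 40.88
tcp_pos: [0.5357, -0.2824, 0.0147]
tool_rot: [0.121, 0.993, 0.005, -0.004]
force: [-0.6, 0.4, 1.0]
finger_gap: 0.711
```

```bash
python3 loc.py pics/w48.png wrist green,.083 red,.049
```

```text
t 40.8833 tcp [ 535.7 -282.4   14.7] F [-0.6  0.4  1. ] gap 0.7106983856980822 jawyaw 76.0 zaxis [-0.006  0.012 -1.   ]
green 31402 z 0.0821 x [-63.2  29.9] y [ 0.6 58.7] (array([ 521.9, -279.1]), array([99.7, 60.5]), -13.4) slope [-0.001  0.002]
red 11349 z 0.0488 x [-70.5 -21.3] y [-58.   -8.9] (array([ 476.8, -332.8]), array([50.2, 49.7]), 75.8) slope [-0.003 -0.012]
```

View pics/w48.png

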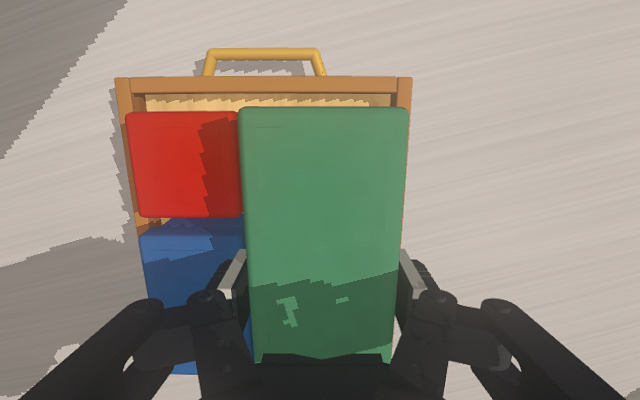

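Green has settled level (slope about 0, top at 82 mm). Opening a little and backing straight up.

Emit:
jog_arm(
  motion=[
    [0,0,0,0,60],
    [0,0,0.3,0,50],
    [0,0,1,0,40],
    [0,0,2,0,30],
    [0,0,3,0,20],
    [0,0,3,0,0],
    [-0.5,1,3,0,0],
    [-1,2,2,0,0],
    [-1,3,1,0,0],
    [-1,3,0,0,0],
  ],
)

```text
t: 41.77
tcp_pos: [0.5046, -0.1989, 0.1801]
tool_rot: [0.125, 0.992, 0.001, 0.003]
force: [-0.1, 0.2, -0.8]
finger_gap: 0.997
```

Emit:
jog_arm(
  motion=[
    [-1,3,0,0,0],
    [-1,3,0,0,0],
    [-1,3,0,0,0],
    [-0.5,2,0,0,0],
    [0,1,0,0,0],
    [0,0,0,0,0],
    [0,0,0,0,0],
  ],
)

```text
t: 42.35
tcp_pos: [0.4672, -0.0707, 0.1899]
tool_rot: [0.123, 0.992, -0.001, 0.01]
force: [0.5, -0.4, 1.6]
finger_gap: 0.998
```

```bash
for c in top scene; do python3 loc.py pics/f_$c.png $c green,.081 red,.048 blue,.051 wood,.022 wood,.006; done
python3 - <<'E'
from station import *
from h import *
for n in("top","scene"):
    d=snapshot(n);d0=np.load(f"pics/{n}0.npz")
    P=pts(d);P0=pts(d0)
    for nm,DD,PP in(("before",d0,P0),("after",d,P)):
        H=hsv(DD);x,y,z=PP[...,0],PP[...,1],PP[...,2]
        cup=(H[...,0]>20)&(H[...,0]<32)&(H[...,1]>180)&(x>.58)&(x<.85)&(y>.05)&(y<.35)&(z>.02)
        gr=(H[...,0]<18)&(H[...,1]>130)&(x>.6)&(x<.75)&(y<-.08)&(y>-.36)&(z>.012)
        ro=(abs(x-.507)<.045)&(abs(y-.303)<.04)&(z>.055)&(H[...,1]<70)&(H[...,2]>100)
        print(n,nm,"cup",cup.sum(),rect(PP[cup][:,:2]),"grip",gr.sum(),rect(PP[gr][:,:2]),"cap",ro.sum(),(rect(PP[ro][:,:2]),np.median(z[ro])) if ro.sum()>5 else "")
a=cv2.imread("pics/f_scene.png");cv2.imwrite("pics/f_scene2.png",cv2.resize(a[120:380,180:430],None,fx=2.3,fy=2.3,interpolation=cv2.INTER_CUBIC))
a=cv2.imread("pics/f_top.png");cv2.imwrite("pics/f_top2.png",cv2.resize(a[140:270,290:490],None,fx=4,fy=4,interpolation=cv2.INTER_CUBIC))
E
```

```text
t 42.35 tcp [467.2 -70.7 189.9] F [ 0.5 -0.4  1.6] gap 0.997803599962204 jawyaw 75.8 zaxis [ 0.019 -0.004 -1.   ]
green 1216 z 0.0807 x [-72.7  63.3] y [-0.7 58.9] (array([ 531.9, -282.4]), array([137.9,  61.1]), -13.9) slope [0.    0.003]
red 343 z 0.0481 x [-71.1 -23.6] y [-59.3 -10.3] (array([ 475., -334.]), array([50.6, 47.9]), 76.8) slope [-0.004 -0.031]
blue 594 z 0.0506 x [-14.4  66.6] y [-60.4  -9.3] (array([ 546.5, -351.4]), array([82.2, 51.7]), -14.8) slope [-0.006  0.005]
wood 496 z 0.0219 x [-101.    98.4] y [-77.   74.8] (array([ 527.6, -311.8]), array([201.4, 152.5]), -13.9) slope [-0.     0.001]
wood 239 z 0.0057 x [-79.7  79.7] y [-70.9  64.1] (array([ 528.6, -314.8]), array([159.4, 135.6]), -14.2) slope [-0.    -0.004]
t 42.4 tcp [467.5 -71.  189.9] F [-0.2  1.1 -0.3] gap 0.9963756332377122 jawyaw 75.8 zaxis [ 0.019 -0.004 -1.   ]
green 1568 z 0.0814 x [-68.5  68.6] y [ 0.2 58.2] (array([ 536.4, -282.8]), array([138.4,  58.6]), -14.0) slope [0.002 0.016]
red 494 z 0.0484 x [-67.3 -19. ] y [-59.3 -10.2] (array([ 479.3, -334.3]), array([50.2, 49.1]), 75.7) slope [-0.03
[... 429 characters left out ...]
rray([133.5,  63.5]), 42.3) grip 450 (array([ 666.4, -260.7]), array([211., 123.]), 29.5) cap 0 
top after cup 295 (array([742. , 195.6]), array([133.1,  63.1]), 41.9) grip 444 (array([ 666.2, -259.1]), array([208.4, 122.9]), 28.9) cap 163 ((array([506.7, 306.8]), array([34.6, 34.3]), -43.8), np.float64(0.06713241853536633))
scene before cup 523 (array([735. , 202.6]), array([135.6,  68.7]), 64.0) grip 857 (array([ 671.1, -260.8]), array([217.2, 122.5]), 29.0) cap 0 
scene after cup 526 (array([735.2, 202.5]), array([134.1,  69.2]), 64.0) grip 838 (array([ 672.1, -260.5]), array([216.1, 122.8]), 29.5) cap 90 ((array([510.3, 305.5]), array([33.3, 33. ]), 75.9), np.float64(0.0667072091969722))
```

View pics/f_scene2.png

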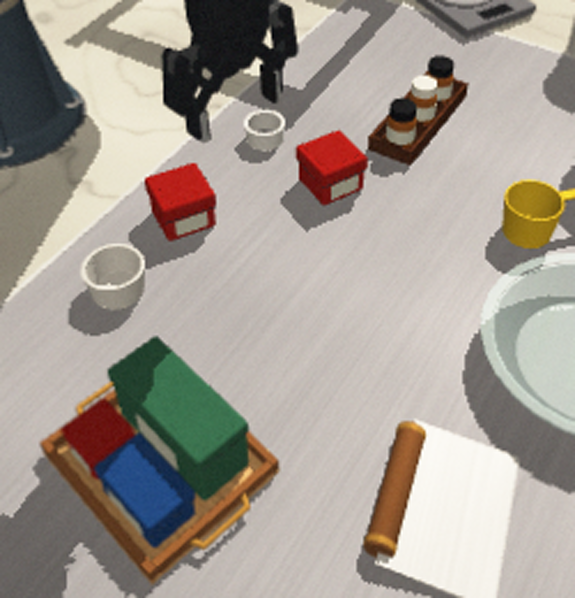

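View pics/f_top2.png

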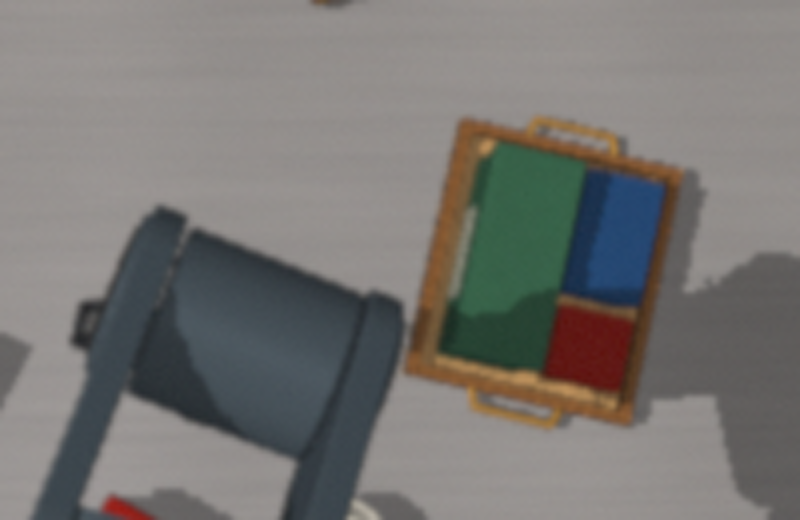

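The final views show the three tins flat inside the tray (tops at 81, 51 and 48 mm), with green at (525,250), blue at (620,235) and red at (590,345) in the top crop. The jar is upright in the rack. Handing in.

Run:
```python
from station import *
s=sense();print(s["t"],s["qd"].round(3),s["force"].round(1));print(sign_off())
```

```text
42.55 [-0.002  0.005  0.006  0.002  0.001  0.   ] [-0.1  0.6 -0.4]
the job is handed in; nothing more can be done
None
```

I took the stack apart in order (jar, red, blue, green), set each piece down under force or camera feedback, and handed the job in at 42.6 s. `sign_off()` reports no verdict.

**Last checks:**
- **Jar:** it stands upright in the middle pocket. The cap is level at 67–69 mm (68 expected), about 2–4 mm off the pocket centre.
- **Tins:** lids up and flat on the tray floor, with lids at 48 mm (red), 51 mm (blue) and 81 mm (green) as expected. The gaps between tins are about 8–9 mm.
- **Cup and scraper:** their before and after positions agree to about 1–2 mm, which is measurement noise.
- **Robot:** nothing was touching it at hand-in.

**What disagreed or went less than ideally:**
- **Fingertip position:** two cameras put the fingertips about 39 mm behind the reported TCP, which does not match the interface text. The jar was therefore carried by only the top few mm of its cap, and I corrected for this on all later grasps.
- **Tilt at set-down:** the tool tilted up to about 2° while carrying, so the jar, blue and green touched down on one edge first and levelled as they were released.
- **Camera spread:** the cameras differ by up to about 5 mm along the tray's length. By the wrist camera, green ended about 3 mm from one end wall; the other two views put it closer to centred.

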